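# Refit the jar organiser and fill it

### The arm

A 6-joint arm with a two-finger parallel gripper is mounted at the origin on a cart in front of the work surface, level with it; the furniture and walls round the work are solid. World frame = base frame: x ahead of the robot, y to its left, z up, the work surface at z = 0. Lengths are in m, angles in rad, forces in N, time in s.
With the tool pointing down it reaches from about 0.225 to 0.875 m from the base axis. Payload 3.4 kg.
Tool frame: the origin (TCP) lies at the very end of the fingers, on their centre line; the grasp point (between the pads) lies 19 mm behind it; z points along the fingers, y is the direction in which the jaws open and shut (so a half turn about z gives the same grasp; the last joint's range is limited). The gripper opens to 85 mm and grips with 20 to 120 N. Pads are 22 mm wide; open, the fingers measure 114 mm over their backs; the gripper's body (76 mm by 85 mm) begins 54 mm behind the grasp point. The pads swing forward as they close: fully open they stand 13 mm farther back than shut.
Start: joints at [-1.32, 0.276, 1.505, -0, 1.361, -0.121], TCP at [0.209, -0.536, 0.231] pointing down, gripper open.
Joint ranges: [-2.89, 2.89], [-0.75, 2.08], [0.22, 2.7], [-1.18, 4.32], [0.11, 2.71], [-2.7, 2.7]. Speed limits (rad/s): [2.57, 2.57, 3.14, 3.14, 3.14, 3.14].

### API

Orientations are given as a unit quaternion [w, x, y, z].
In Python, from rig import manip gives the robot as it stands. The module is installed in compiled form; this text tells all that it offers.
- The arm moves only by the tool carry_out, never from a script. Its argument "moves" is one flat list of numbers, 5 for each row, row after row: the opening in per cent of the stroke, from 0 (shut) to 100 (fully open), then the shift along the world's x, y, z in cm, then the turn about the world's z in rad. A call has exactly 10 rows; each row shifts and turns the commanded pose from where the row before left it; what a row does not reach is not made up. A row lasts 1/10 s, in which the tool goes at most 50 mm and 8.59 degrees, less where a joint would pass 70% of its speed; a pose out of reach is approached as far as the arm can. A call is refused whole if a number of a shift passes 5 or a number of a turn 0.15, either way. A call with a gripper value outside its range is refused whole. The fingers move at their own pace and stop on an object; "squeeze" is the grip in N (left out, the last holds). Time passes only in rows, so rows that do not move let the fingers close, or fill a call up. It gives the time, the measured TCP pose, the force and the opening at its end, in the units of the state.
- manip.get_state(): the state, without advancing time (a new reading comes with each control period).
- manip.get_image(name): name is "scene" or "side" or "wrist"; returns the picture (400x640x3 uint8, red, green, blue); there is no depth.
- manip.camera_info(name): a dict with "fov_y" (degrees; the focal length in pixels is half the picture's height over the tangent of half this angle, whatever the lens; pixels are square), "cx", "cy" (the principal point, pixels), "rvec" (rotation vector, rad) and "tvec" (3), from world to camera coordinates, as OpenCV has them; the wrist camera has in their place "hand_eye" (4x4, takes a point from camera to tool coordinates, whose origin is the TCP and whose axes are the flange's). Camera axes: x right, y down, z forward; pixel columns grow to the right and rows downward; lengths in m; the calibration is good to about 2 mm. A picture is of the moment at which its call begins: read the wrist's pose just before it. camera_info takes no time and is no camera call.
- manip.sign_off(): hands the job in, once; it reports no verdict.
The state is a dict: "clock": time; "qpos": joint angles; "qd": joint speeds; "effort": joint torques, N m; "position": TCP position; "ee_rot": TCP orientation; "contact_force": force on the tool from outside, world axes, zero at the start; "moment": the same for the moment, N m; "width": finger opening in m.
Only numpy, scipy, OpenCV 4.12 (cv2) and the standard library are available. Lean on these libraries where they do the work, as an engineer would, in place of code of your own. Each camera call takes 0.05 s, during which the arm holds its last target. There are 200 camera calls.

### The job

Refit the wooden organiser and fill it: lift the white insert tray out, turn it half round and seat it fully home again so that its wide pocket is at the front, and squeeze the latch to slide the partition to its last notch (widest jar bay), letting it snap in. Then, of the jars standing loose to the left and right of the organiser (not the things along the wall or at the far left end), stand the yellow-lidded jam jar in the insert's wide pocket and all the spice jars in the jar bay, upright, leaving everything else where it is.

Things in the scene. Friction and masses are not known exactly. Their poses are not given: they have to be found in the camera images.
- organiser: fixed wooden organiser, 165 mm (its x) by 233 mm (its y), walls 45 high, 6 thick, floor 4. Origin: centre of its underside on the worktop. -x is its front (towards the robot; the latch is there), +y its left. A fixed cross wall at y -11.5 to -5.5 mm parts the left compartment (the insert's, inside 153 x 116 mm) from the right one, where partition and right end wall enclose the jar bay
- insert_seat (a point): fixed point of the organiser: centre of the left compartment's floor, at (0, 52.5, 4) mm in the organiser, axes as the organiser's. The centre of the insert's underside belongs here
- insert_base (a point): centre of the underside of the loose white insert tray, 148 (its x) by 109 mm (its y), walls 4 thick, 45 high, 300 g; it has 2.5 mm (x) to 3.5 mm (y) of play on each side. Its cross wall and grip stand at x = +20 mm: the wide pocket (inside x -70 to 18, y -50 to 50 mm) is on its -x side, two narrow ones on +x. At the start it sits with its x axis opposite to the organiser's
- insert_grip (a point): centre of the insert's square grip, at (20, 0, 83) mm in the insert: a block 22 x 22 mm with sides along the insert's x and y, 24 mm high, on a stem 16 mm across and 26 mm long over the cross wall. The insert balances about under it; axes as the insert's
- wide_pocket (a point): centre of the floor of the insert's wide pocket, at (-26, 0, 4) mm in the insert; axes as the insert's
- partition (a joint): position of the sliding partition (m), + towards the organiser's left (+y), widening the jar bay. Notches at 0 (start), 0.030 and 0.060 (last, widest: bay 79 mm wide, 153 long). Latched, it has about 2 mm of play each way; with the latch squeezed it slides with about 2 N. Plate 5 mm thick, top 44 mm above the worktop
- latch (a joint): squeeze of the latch (m): 0 let go, tongue in a notch; 0.009 fully squeezed; tongue free of the notches from 0.006. Spring 3 N rising to 7 N. Let go between notches it rests on a tooth at about 0.006 and snaps in when the partition is pushed on to a notch
- rear_ear (a point): middle of the latch's moving rear ear, 82 mm above the worktop: black upright plate 8 mm thick (organiser's x), 24 wide (y), top 100 mm above the worktop. It travels with the partition and moves up to 9 mm to the front (organiser -x) when squeezed; axes as the organiser's
- front_ear (a point): middle of the fixed front ear of the partition, 82 mm above the worktop: grey upright plate 8 mm thick, 38 wide, top 100 mm up, 44 mm in front of the rear ear when let go: 52 mm over both outer faces, 43 mm when squeezed. The arms joining ears and partition lie below 57 mm. Axes as the organiser's
- bay_back_corner (a point): fixed point of the organiser: back right inner corner of the jar bay at floor level, at (76.5, -110.5, 4) mm in the organiser, axes as the organiser's. The bay reaches 153 mm from here to -x and, with the partition in the last notch, 79 mm to +y
- jam_mid (a point): centre (half-way up) of the closed jam jar with a yellow lid, 60 mm (its x) by 67 mm (its y), 86 mm high; the round lid, 61 mm across, is its top 10 mm. 0.2 to 0.37 kg. z is its upright axis
- spice_a_mid (a point): centre (half-way up) of a spice jar, 41 mm across and 105 mm high, dark lid on the top 20 mm, about 0.11 kg, z its upright axis; may be absent (None)
- spice_b_mid (a point): centre (half-way up) of a spice jar, 41 mm across and 105 mm high, dark lid on the top 20 mm, about 0.11 kg, z its upright axis; may be absent (None)
- spice_c_mid (a point): centre (half-way up) of a spice jar, 41 mm across and 105 mm high, dark lid on the top 20 mm, about 0.11 kg, z its upright axis; may be absent (None)
- spice_d_mid (a point): centre (half-way up) of a spice jar, 41 mm across and 105 mm high, dark lid on the top 20 mm, about 0.11 kg, z its upright axis; may be absent (None)
- tin: bystander, to be left alone: a squat tin can, 75 mm across, 58 mm high
- jug: bystander, to be left alone: a small white cream jug, 67 x 103 mm, 85 mm high
- tub: bystander, to be left alone: a small lidded food tub, 72 mm across, 71 mm high
- tape: bystander, to be left alone: a flat roll of tape, 104 mm across, 25 mm high, lying flat
- fork: bystander, to be left alone: a steel table fork, 205 mm long, lying flat
Things that resemble listed ones, but are neither listed nor needed, are in the scene too. Leave any red or turquoise look-alike of the part that bears spice_c_mid alone.

How it is judged:
By the outcome, as a careful person would: the job done as asked, in the order asked, and still so for the second after the job is handed in, with the robot touching nothing.
Of spice_a, spice_b, spice_c, spice_d only 2 to 3 are there at a start; the rules pass over those that are not, and their reading is None.
At some moment in a run one of jam may be knocked a few centimetres aside while the robot is not near it.
It also fails if it takes over 192 s, if anything falls off the work surface, if the arm or the gripper's body presses on something with over 40 N, if the wrist force passes 120 N, or if a joint passes its speed limit or range.

## Working session

There is one attempt and no reset: what is moved stays moved. The work goes in short steps, Python scripts to look and compute and a tool call to move; the robot and the scene stay as the last step left them, time stands still between calls to the robot, and variables do not carry over. Pictures are saved under pics/ and viewed, about 12 in all and at most 16, crops included, and the job is handed in when it is done.

Besides the shell and the picture viewer there is one more tool, called after "Call:" as name(argument=value, ...) on one line, values as JSON. carry_out: Moves the arm, as the interface text tells. Its arguments: {"type":"object","properties":{"moves":{"type":"array","items":{"type":"number"}},"squeeze":{"type":"number"}},"required":["moves"]}

```bash
mkdir -p pics; ls; cat > h.py <<'E'
from rig import manip
import numpy as np, cv2
from scipy.spatial.transform import Rotation as R
def K(i,):
    f=200/np.tan(np.radians(i["fov_y"])/2); return np.array([[f,0,i["cx"]],[0,f,i["cy"]],[0,0,1]])
def cam(name,st=None):
    i=manip.camera_info(name)
    if name=="wrist":
        q=st["ee_rot"]; T=np.eye(4); T[:3,:3]=R.from_quat([q[1],q[2],q[3],q[0]]).as_matrix(); T[:3,3]=st["position"]
        W=np.linalg.inv(T@np.array(i["hand_eye"])); return K(i),W[:3,:3],W[:3,3]
    return K(i),R.from_rotvec(i["rvec"]).as_matrix(),np.array(i["tvec"])
def ray(c,uv):
    k,r,t=c; d=r.T@np.linalg.solve(k,[uv[0],uv[1],1]); return -r.T@t,d
def onz(c,uv,z):
    o,d=ray(c,uv); return o+d*(z-o[2])/d[2]
def proj(c,p):
    k,r,t=c; q=k@(r@np.array(p)+t); return q[:2]/q[2]
def tri(obs):
    A=np.zeros((3,3));b=np.zeros(3)
    for c,uv in obs:
        o,d=ray(c,uv); d=d/np.linalg.norm(d); M=np.eye(3)-np.outer(d,d); A+=M;b+=M@o
    return np.linalg.solve(A,b)
def snap(name,fn=None,crop=None,s=1):
    st=manip.get_state(); im=manip.get_image(name)[:,:,::-1].copy()
    cv2.imwrite(f"pics/raw_{name}.png",im)
    if crop: im=im[crop[1]:crop[3],crop[0]:crop[2]]
    if s!=1: im=cv2.resize(im,None,fx=s,fy=s,interpolation=cv2.INTER_CUBIC)
    if fn: cv2.imwrite("pics/"+fn,im)
    return st
E
python3 - <<'E'
from h import *
np.set_printoptions(precision=4,suppress=True)
for n in["scene","side"]:
    snap(n,n+"1.png",s=1.25); print(n,manip.camera_info(n)); k,r,t=cam(n); print(-r.T@t)
print(manip.camera_info("wrist")); print(manip.get_state())
E
```

```text
pics
scene {'fov_y': 43.27249824870429, 'cx': 314.3409496230537, 'cy': 202.05570324188037, 'rvec': array([ 2.2505, -0.3971,  0.1657]), 'tvec': array([-0.477 ,  0.194 ,  1.5571])}
[ 0.1069 -1.1593  1.1551]
side {'fov_y': 54.73405840157381, 'cx': 316.660974590261, 'cy': 196.15060519201754, 'rvec': array([ 0.3032, -2.5867,  1.5184]), 'tvec': array([0.5305, 0.1386, 1.1335])}
[0.2931 1.0205 0.6767]
{'fov_y': 60.81483135520992, 'cx': 322.77465775006857, 'cy': 196.55207372658933, 'hand_eye': array([[-0.0007, -0.9589, -0.2837,  0.072 ],
       [ 1.    , -0.0007, -0.0001, -0.0004],
       [-0.0001, -0.2837,  0.9589, -0.1428],
       [ 0.    ,  0.    ,  0.    ,  1.    ]])}
{'clock': 0.1, 'qpos': array([-1.32  ,  0.2765,  1.506 ,  0.    ,  1.3607, -0.121 ]), 'qd': array([-0.0001, -0.0023, -0.0013, -0.0012, -0.0009,  0.0008]), 'effort': array([  0.0008, -41.77  , -24.6405,  -0.0002,   0.0058,  -0.    ]), 'position': array([ 0.2088, -0.5352,  0.2305]), 'ee_rot': array([-0.0008,  0.9828,  0.1848, -0.0001]), 'contact_force': array([-0.8084,  0.2945,  0.5136]), 'moment': array([-0.0188, -0.0574,  0.0106]), 'width': 0.08541091769768143}
```

View pics/scene1.png

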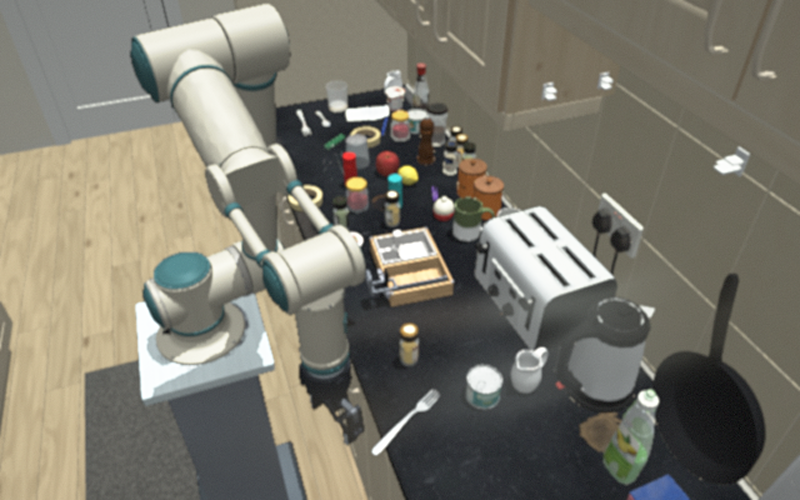

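View pics/side1.png

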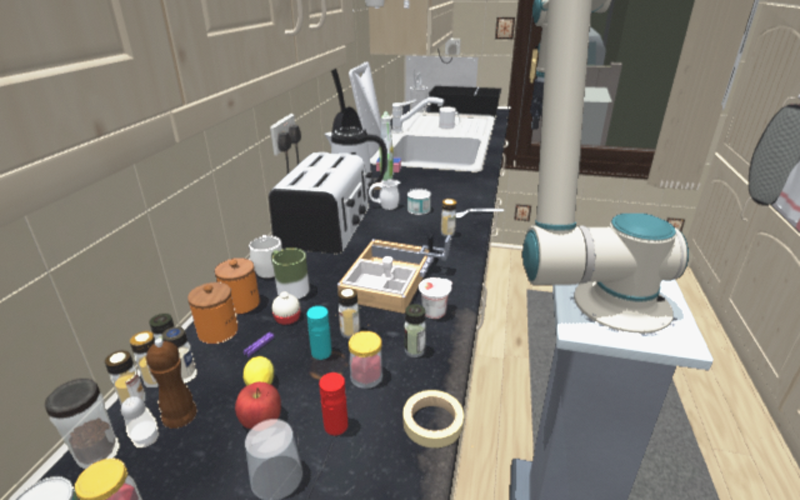

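Scene (px/1.25): the organiser is around (410,265) and its left-hand jars are at (392,208) and (341,212). The jam jar is at (357,195) and the right-hand spice jar at (409,343). The side view shows the same objects, plus the tub at (435,297) and the red and turquoise look-alikes. I'll make coarse estimates first.

```bash
python3 - <<'E'
from h import *
np.set_printoptions(precision=3,suppress=True)
S=cam("scene");D=cam("side")
P={"spR top":((409,329),(449,203)),"spLback top":((392,196),(348,294)),"spLfront top":((341,202),(415,310)),"jam lid":((357,184),(365,344)),"grip":((405,240),(387,264)),"tub":((356,240),(435,285))}
for k,(a,b) in P.items():
    p=tri([(S,np.array(a)/1.25),(D,np.array(b)/1.25)]);print(k,p,proj(S,p)*1.25-a,proj(D,p)*1.25-b)
for k,uv in{"FR":(389,301),"BR":(452,289),"BL":(430,229),"FL":(371,237)}.items(): print(k,onz(S,np.array(uv)/1.25,.045))
a=cv2.imread("pics/raw_scene.png")[140:300,245:385];b=cv2.imread("pics/raw_side.png")[160:310,230:390]
cv2.imwrite("pics/c1.png",np.hstack([cv2.resize(a,(400,457),interpolation=2),cv2.resize(b,(400,375),interpolation=2)[:375] if 0 else cv2.copyMakeBorder(cv2.resize(b,(400,375),interpolation=2),0,82,0,0,0)]))
E
```

```text
spR top [ 0.451 -0.26   0.102] [-0.714  0.347] [-0.574 -0.225]
spLback top [0.59  0.239 0.1  ] [-0.188  0.124] [-0.275 -0.145]
spLfront top [0.444 0.262 0.1  ] [-0.439  0.199] [-0.645 -0.255]
jam lid [0.519 0.359 0.08 ] [-0.721  0.395] [-1.205 -0.555]
grip [0.558 0.064 0.076] [-2.315  1.368] [-2.696 -1.328]
tub [0.435 0.118 0.07 ] [-3.163  1.363] [-3.874 -1.468]
FR [ 0.459 -0.107  0.045]
BR [ 0.622 -0.122  0.045]
BL [0.663 0.123 0.045]
FL [0.495 0.148 0.045]
```

Call:
carry_out(moves=[100, 1.2, 2.8, 0.7, -0.025, 100, 1.2, 2.8, 0.7, -0.025, 100, 1.2, 2.8, 0.7, -0.025, 100, 1.2, 2.8, 0.7, -0.025, 100, 1.2, 2.8, 0.7, -0.025, 100, 1.2, 2.8, 0.7, -0.025, 100, 1.2, 2.8, 0.7, -0.025, 100, 1.2, 2.8, 0.7, -0.025, 100, 1.2, 2.8, 0.7, -0.025, 100, 1.2, 2.8, 0.7, -0.025], squeeze=40)

```text
clock: 1.1
position: [0.329, -0.2544, 0.3013]
ee_rot: [-0.0, 0.998, 0.06, -0.0]
contact_force: [1.4, -0.4, 0.3]
width: 0.0855
```

Call:
carry_out(moves=[100, 1.2, 2.8, 0.7, -0.025, 100, 1.2, 2.8, 0.7, -0.025, 100, 1.2, 2.8, 0.7, -0.025, 100, 1.2, 2.8, 0.7, -0.025, 100, 1.2, 2.8, 0.7, -0.025, 100, 1.2, 2.8, 0.7, -0.025, 100, 1.2, 2.8, 0.7, -0.025, 100, 1.2, 2.8, 0.7, -0.025, 100, 1.2, 2.0, 0.7, -0.025, 100, 0, 0, 0, 0])

```text
clock: 2.1
position: [0.4381, -0.0097, 0.3647]
ee_rot: [-0.001, 0.999, -0.05, 0.001]
contact_force: [0.2, -1.1, 1.3]
width: 0.0851
```

```bash
python3 - <<'E'
from h import *
import json
st=snap("wrist","w1.png",s=1.25)
json.dump({k:np.array(v).tolist() for k,v in st.items()},open("w1.json","w"));print(st)
E
```

```text
{'clock': 2.1, 'qpos': array([-1.82202038e-01,  1.34006349e-02,  1.50270035e+00,  1.16491428e-03,
        1.62435124e+00,  1.48821973e+00]), 'qd': array([-0.04568331, -0.01027866,  0.03959217, -0.04908006,  0.00860254,
       -0.05353566]), 'effort': array([ 1.00522310e+00, -2.67510688e+01, -2.64749998e+01,  3.04939141e-01,
       -1.88292732e-02,  3.12208515e-01]), 'position': array([ 0.43811661, -0.00972172,  0.364655  ]), 'ee_rot': array([-5.01244242e-04,  9.98760840e-01, -4.97606378e-02,  6.42001953e-04]), 'contact_force': array([ 0.19877866, -1.12605684,  1.30319604]), 'moment': array([-0.03702542,  0.04737529,  0.02581675]), 'width': 0.08505476972180989}
```

View pics/w1.png

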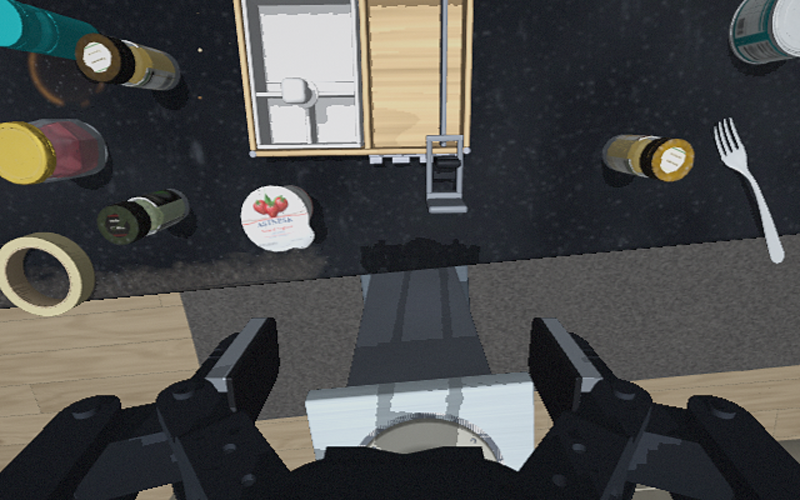

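The wrist view shows the organiser's front edge from (247,156) to (471,152), with the grip top at (294,90). The front ear bottom is at (447,209), and the spice lids are at (673,159), (99,58) and (121,224). I'll compute positions from these and move forward for a full view.

```bash
python3 - <<'E'
from h import *
import json
np.set_printoptions(precision=4,suppress=True)
st=json.load(open("w1.json"));W=cam("wrist",st)
for k,(u,v,z) in {"FL":(249,156,.045),"FR":(471,152,.045),"grip":(293,90,.099),"SR":(673,159,.105),"SLb":(99,58,.105),"SLf":(121,224,.105),"jam":(22,153,.086),"earF top":(447,207,.1),"earR":(445,165,.1),"tub":(275,215,.071)}.items(): print(k,onz(W,(u/1.25,v/1.25),z))
E
```

```text
FL [0.4896 0.1514 0.045 ]
FR [ 0.4701 -0.0843  0.045 ]
grip [0.5455 0.0804 0.099 ]
SR [ 0.4501 -0.2618  0.105 ]
SLb [0.5879 0.2429 0.105 ]
SLf [0.4408 0.2664 0.105 ]
jam [0.5162 0.3552 0.086 ]
earF top [ 0.4248 -0.0502  0.1   ]
earR [ 0.4652 -0.0512  0.1   ]
tub [0.4283 0.1271 0.071 ]
```

Call:
carry_out(moves=[100, 1.8, 0.4, 0, 0, 100, 1.8, 0.4, 0, 0, 100, 1.8, 0.4, 0, 0, 100, 1.8, 0.4, 0, 0, 100, 1.8, 0.4, 0, 0, 100, 1.8, 0.4, 0, 0, 100, 1.8, 0.4, 0, 0, 100, 0, 0, 0, 0, 100, 0, 0, 0, 0, 100, 0, 0, 0, 0])

```text
clock: 3.15
position: [0.5623, 0.0156, 0.3641]
ee_rot: [0.0, 0.999, -0.052, -0.001]
contact_force: [-0.8, -0.5, -0.9]
width: 0.0855
```

```bash
python3 - <<'E'
from h import *
import json
st=snap("wrist","w2.png",s=1.25)
json.dump({k:np.array(v).tolist() for k,v in st.items()},open("w2.json","w"));print(st["position"],st["ee_rot"])
E
```

```text
[0.56229908 0.01561668 0.36409694] [ 1.58779423e-04  9.98646035e-01 -5.20173675e-02 -5.13888776e-04]
```

View pics/w2.png

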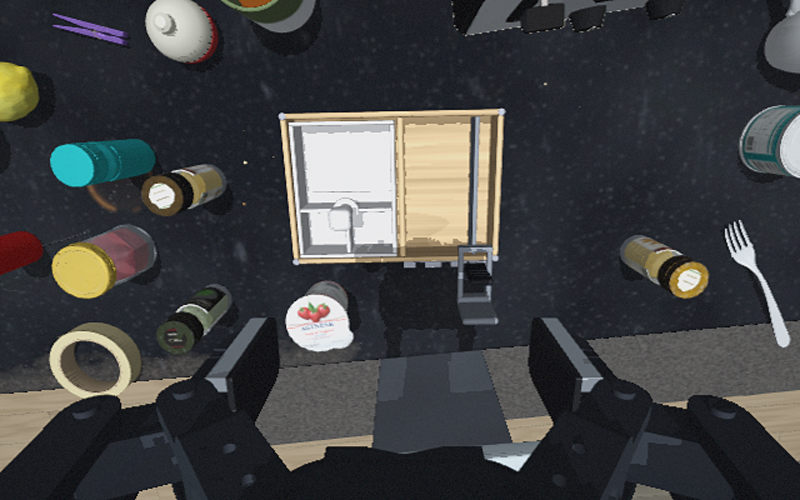

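Corner dots are at BL(281,116), BR(504,111), FR(496,261) and FL(296,263), and the grip top is at (340,217). The lids are at (160,197), (176,335) and (688,280), jam lid (85,270), turquoise lid (73,165).

```bash
cat > w2.py <<'E'
from h import *
import json
from scipy.optimize import least_squares
np.set_printoptions(precision=4,suppress=True)
st=json.load(open("w2.json"));W=cam("wrist",st)
C=[((281,116),(.0825,.1165)),((504,111),(.0825,-.1165)),((496,261),(-.0825,-.1165)),((296,263),(-.0825,.1165))]
def O(p,x): c,s=np.cos(p[2]),np.sin(p[2]); return np.array([p[0]+c*x[0]-s*x[1],p[1]+s*x[0]+c*x[1],x[2]])
f=lambda p:np.concatenate([proj(W,O(p,(*x,.045)))*1.25-uv for uv,x in C])
r=least_squares(f,[.56,.01,-.1]);print("org",r.x,r.fun)
for k,(u,v,z) in {"grip":(340,217,.099),"SR":(688,280,.105),"SLb":(160,197,.105),"SLf":(176,335,.105),"jam":(85,270,.086),"turq":(73,165,.1),"earF top front edge":(477,322,.1),"earR":(477,264,.1),"tub":(320,322,.071)}.items(): print(k,onz(W,(u/1.25,v/1.25),z))
for n,x in {"gripexp":(-.02,.0525,.087)}.items(): print(n,O(r.x,x))
E
python3 w2.py; python3 - <<'E'
import cv2
im=cv2.imread("pics/raw_wrist.png")
cv2.imwrite("pics/c2.png",cv2.resize(im[80:265,215:415],(800,740),interpolation=2)[:600] if 0 else cv2.resize(im[85:265,215:415],(666,600),interpolation=2))
E
```

```text
org [ 0.5595  0.0263 -0.0876] [-1.0626 -1.4709  1.0383 -0.5255  1.7266  0.7746 -1.7059  2.1013]
grip [0.5491 0.0798 0.099 ]
SR [ 0.4493 -0.2607  0.105 ]
SLb [0.5876 0.2462 0.105 ]
SLf [0.443  0.2684 0.105 ]
jam [0.5182 0.3562 0.086 ]
turq [0.6253 0.3226 0.1   ]
earF top front edge [ 0.4224 -0.0472  0.1   ]
earR [ 0.4868 -0.0508  0.1   ]
tub [0.4258 0.1249 0.071 ]
gripexp [0.5442 0.0804 0.087 ]
```

View pics/c2.png

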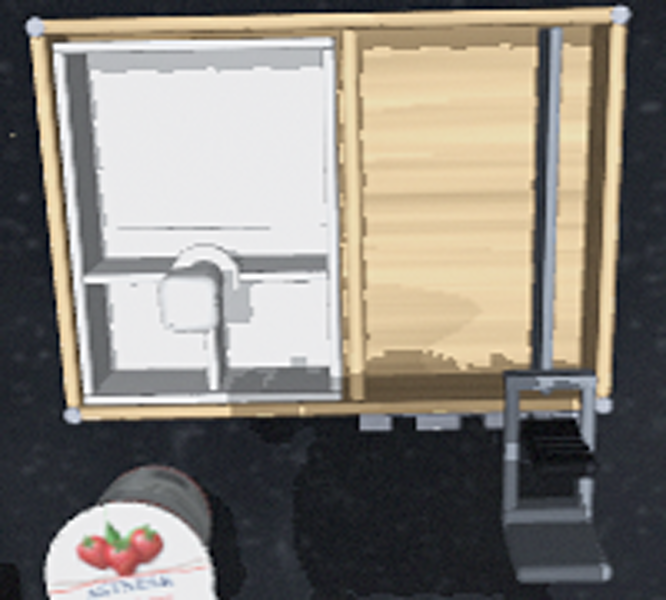

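```bash
sed -i 's/^C=.*/C=[((282,116.8),(.0825,.1165)),((502,112),(.0825,-.1165)),((495,258),(-.0825,-.1165)),((296,261.6),(-.0825,.1165))]/' w2.py; cat >> w2.py <<'E'
print("crop pts")
def inv(p,w): c,s=np.cos(p[2]),np.sin(p[2]); d=w[:2]-p[:2]; return np.array([c*d[0]+s*d[1],-s*d[0]+c*d[1]])
for k,(u,v,z) in {"grip":(188,305,.099),"earF topFL":(517,579,.1),"earF topFR":(607,579,.1),"earF topBR":(607,571,.1),"earR BL":(522,452,.1),"earR FR":(592,464,.1),"partback":(556,30,.044),"partfront":(541,362,.044),"insBL":(58,42,.049),"insBR":(330,42,.049),"insFL":(90,398,.049),"insFR":(340,398,.049)}.items():
    w=onz(W,(215+u/3.333,85+v/3.333),z); print(k,w,inv(r.x,w))
E
python3 w2.py
```

```text
org [ 0.56    0.0268 -0.0855] [-2.7649 -2.4712  2.3867 -2.2275  2.4406  3.1962 -2.0347  3.3325]
grip [0.5491 0.0798 0.099 ]
SR [ 0.4493 -0.2607  0.105 ]
SLb [0.5876 0.2462 0.105 ]
SLf [0.443  0.2684 0.105 ]
jam [0.5182 0.3562 0.086 ]
turq [0.6253 0.3226 0.1   ]
earF top front edge [ 0.4224 -0.0472  0.1   ]
earR [ 0.4868 -0.0508  0.1   ]
tub [0.4258 0.1249 0.071 ]
gripexp [0.5446 0.0808 0.087 ]
crop pts
grip [0.5456 0.081  0.099 ] [-0.019   0.0528]
earF topFL [ 0.4223 -0.032   0.1   ] [-0.1322 -0.0704]
earF topFR [ 0.4186 -0.0674  0.1   ] [-0.1329 -0.106 ]
earF topBR [ 0.4221 -0.0676  0.1   ] [-0.1294 -0.1058]
earR BL [ 0.4755 -0.0374  0.1   ] [-0.0787 -0.0712]
earR FR [ 0.4678 -0.0638  0.1   ] [-0.0841 -0.0981]
partback [ 0.6276 -0.0682  0.044 ] [ 0.0754 -0.0889]
partfront [ 0.4935 -0.0544  0.044 ] [-0.0594 -0.0866]
insBL [0.6434 0.1246 0.049 ] [0.0747 0.1045]
insBR [0.6323 0.0199 0.049 ] [ 0.0726 -0.0007]
insFL [0.4991 0.1371 0.049 ] [-0.0701  0.1047]
insFR [0.4881 0.0319 0.049 ] [-0.0721 -0.0011]
```

Call:
carry_out(moves=[100, -0.17, 0.65, -2.2, 0.018, 100, -0.17, 0.65, -2.2, 0, 100, -0.17, 0.65, -2.2, 0, 100, -0.17, 0.65, -2.2, 0, 100, -0.17, 0.65, -2.2, 0, 100, -0.17, 0.65, -2.2, 0, 100, -0.17, 0.65, -2.2, 0, 100, -0.17, 0.65, -2.2, 0, 100, -0.17, 0.65, -2.2, 0, 80, -0.17, 0.65, -2.2, 0])

```text
clock: 4.2
position: [0.5454, 0.0812, 0.1441]
ee_rot: [0.0, 0.999, -0.043, 0.001]
contact_force: [-0.1, -0.4, -1.2]
width: 0.0728
```

Call:
carry_out(moves=[60, 0, 0, -1, 0, 60, 0, 0, -1, 0, 60, 0, 0, -1, 0, 60, 0, 0, -1, 0, 60, 0, 0, -1, 0, 60, 0, 0, -1, 0, 60, 0, 0, -1, 0, 60, 0, 0, -0.8, 0, 60, 0, 0, 0, 0, 60, 0, 0, 0, 0])

```text
clock: 5.2
position: [0.546, 0.0813, 0.0662]
ee_rot: [0.0, 0.999, -0.043, -0.0]
contact_force: [0.5, -0.0, 0.1]
width: 0.0513
```

```bash
python3 - <<'E'
from h import *
st=snap("side")
D=cam("side");print(st["position"],st["ee_rot"],proj(D,(.5456,.081,.087)))
a=cv2.imread("pics/raw_side.png")[165:255,255:375]
snap("wrist");b=cv2.imread("pics/raw_wrist.png")
cv2.imwrite("pics/g1.png",np.hstack([cv2.resize(a,(400,300),interpolation=2),cv2.resize(b,(400,300))]))
E
```

```text
[0.54597608 0.08127016 0.06616729] [ 6.12016382e-05  9.99094630e-01 -4.25430122e-02 -9.62250051e-05] [310.03568475 210.42140558]
```

View pics/g1.png

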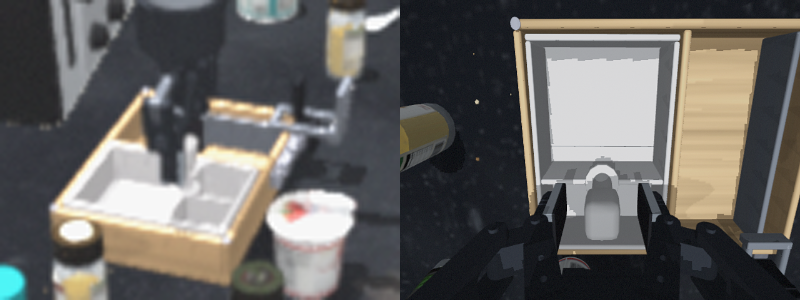

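Call:
carry_out(moves=[0, 0, 0, 0, 0, 0, 0, 0, 0, 0, 0, 0, 0, 0, 0, 0, 0, 0, 0, 0, 0, 0, 0, 0, 0, 0, 0, 0, 0, 0, 0, 0, 0, 0, 0, 0, 0, 0, 0, 0, 0, 0, 0, 0.3, 0, 0, 0, 0, 0.7, 0, 0, 0, 0, 1, 0], squeeze=70)

```text
schema error: expected 10 rows
```

Call:
carry_out(moves=[0, 0, 0, 1.2, 0, 0, 0, 0, 1.2, 0, 0, 0, 0, 1.2, 0, 0, 0, 0, 1.2, 0, 0, 0, 0, 1.2, 0, 0, 0, 0, 1, 0, 0, 0, 0, 1, 0, 0, 0, 0, 1, 0, 0, 0, 0, 0, 0, 0, 0, 0, 0, 0])

```text
clock: 6.3
position: [0.5458, 0.0813, 0.1564]
ee_rot: [0.0, 0.999, -0.043, 0.0]
contact_force: [0.1, 0.1, -3.3]
width: 0.0206
```

```bash
python3 - <<'E'
from h import *
snap("side");
a=cv2.imread("pics/raw_side.png")[145:265,235:395]
st=snap("wrist");b=cv2.imread("pics/raw_wrist.png");print(st)
cv2.imwrite("pics/g2.png",np.hstack([cv2.resize(a,(400,300),interpolation=2),cv2.resize(b,(400,300))]))
E
```

```text
{'clock': 6.35, 'qpos': array([ 2.17481993e-02,  2.94510568e-01,  1.67445948e+00, -1.22464719e-04,
        1.17362784e+00,  1.67777618e+00]), 'qd': array([ 0.00049993,  0.00609602,  0.00660021, -0.00045135,  0.00162983,
       -0.00113131]), 'effort': array([-1.22927409e-03, -4.27365053e+01, -2.39220965e+01,  1.85690396e-04,
       -3.23637435e-02,  3.35761558e-05]), 'position': array([0.54551826, 0.08124115, 0.15593763]), 'ee_rot': array([ 8.86651220e-05,  9.99092965e-01, -4.25792305e-02, -4.97941735e-04]), 'contact_force': array([-0.3931897 , -0.46467328, -3.09649157]), 'moment': array([-0.01898961,  0.0321139 ,  0.00251558]), 'width': 0.020600529240233575}
```

View pics/g2.png

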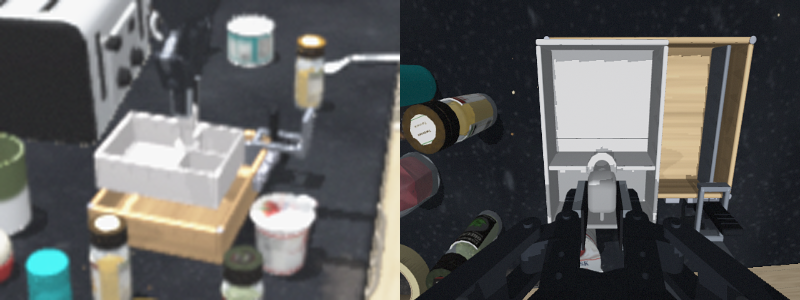

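The tray is up and held. One call was refused because I gave 11 rows, so the fingers closed during the lift. I'll check how high on the block I'm gripping, using the tray's rear rim corners at raw (221,57) and (424,57).

```bash
python3 - <<'E'
from h import *
np.set_printoptions(precision=4,suppress=True)
st=manip.get_state();W=cam("wrist",st)
for z in np.arange(.11,.17,.01):
    a=onz(W,(221,57),z);b=onz(W,(424,57),z);print(round(z,3),np.linalg.norm(a-b),a,b)
im=cv2.imread("pics/raw_wrist.png");cv2.imwrite("pics/g3.png",cv2.resize(im[30:300,200:460],(577,600),interpolation=2))
E
```

```text
0.11 0.1043681150288747 [0.6405 0.1259 0.11  ] [0.6315 0.0219 0.11  ]
0.12 0.09882824018325327 [0.6392 0.1232 0.12  ] [0.6307 0.0248 0.12  ]
0.13 0.09328836533763187 [0.638  0.1206 0.13  ] [0.63   0.0276 0.13  ]
0.14 0.08774849049201044 [0.6368 0.1179 0.14  ] [0.6292 0.0304 0.14  ]
0.15 0.08220861564638905 [0.6355 0.1152 0.15  ] [0.6285 0.0333 0.15  ]
0.16 0.07666874080076763 [0.6343 0.1125 0.16  ] [0.6277 0.0361 0.16  ]
0.17 0.0711288659551462 [0.6331 0.1098 0.17  ] [0.627 0.039 0.17 ]
```

View pics/g3.png

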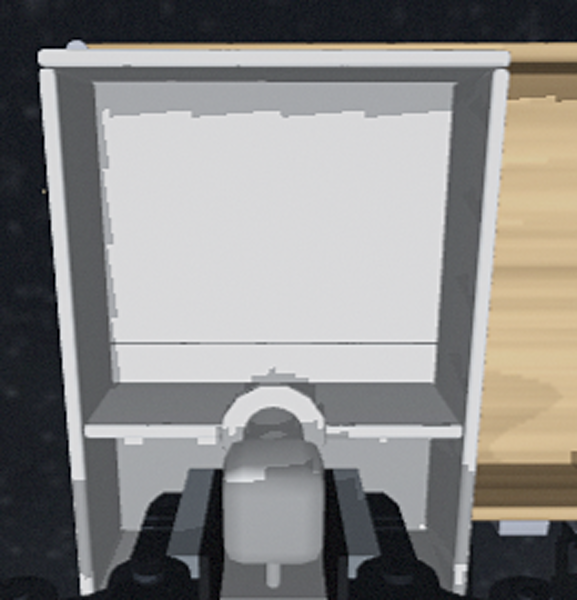

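Rim corners at raw (218,53) and (429,53) put the underside at about 65 mm, against 94 expected. So only the top few millimetres of the block are held. I'll set it back straight down and regrip deeper.

Call:
carry_out(moves=[0, 0, 0, -1, 0, 0, 0, 0, -1, 0, 0, 0, 0, -1, 0, 0, 0, 0, -1, 0, 0, 0, 0, -0.8, 0, 0, 0, 0, -0.5, 0, 0, 0, 0, -0.3, 0, 0, 0, 0, -0.2, 0, 0, 0, 0, 0, 0, 0, 0, 0, 0, 0])

```text
clock: 7.4
position: [0.5462, 0.0813, 0.0987]
ee_rot: [0.0, 0.999, -0.043, 0.0]
contact_force: [-0.0, 0.2, -2.6]
width: 0.0205
```

Call:
carry_out(moves=[0, 0, 0, -0.1, 0, 0, 0, 0, 0, 0, 0, 0, 0, -0.1, 0, 0, 0, 0, 0, 0, 0, 0, 0, -0.1, 0, 0, 0, 0, 0, 0, 0, 0, 0, 0, 0, 0, 0, 0, 0, 0, 0, 0, 0, 0, 0, 0, 0, 0, 0, 0])

```text
clock: 8.4
position: [0.5459, 0.0812, 0.0954]
ee_rot: [0.0, 0.999, -0.043, 0.0]
contact_force: [-0.1, -0.5, -3.2]
width: 0.0205
```

Call:
carry_out(moves=[0, 0, 0, -0.1, 0, 0, 0, 0, -0.1, 0, 0, 0, 0, -0.1, 0, 0, 0, 0, 0, 0, 0, 0, 0, 0, 0, 0, 0, 0, 0, 0, 0, 0, 0, 0, 0, 0, 0, 0, 0, 0, 0, 0, 0, 0, 0, 0, 0, 0, 0, 0])

```text
clock: 9.4
position: [0.5459, 0.0812, 0.0927]
ee_rot: [0.0, 0.999, -0.043, 0.0]
contact_force: [-2.3, -0.6, 5.4]
width: 0.0206
```

Call:
carry_out(moves=[0, 0, 0, -0.1, 0, 0, 0, 0, -0.1, 0, 0, 0, 0, -0.1, 0, 0, 0, 0, 0, 0, 0, 0, 0, 0, 0, 0, 0, 0, 0, 0, 0, 0, 0, 0, 0, 0, 0, 0, 0, 0, 0, 0, 0, 0, 0, 0, 0, 0, 0, 0])

```text
clock: 10.4
position: [0.546, 0.0812, 0.0926]
ee_rot: [0.0, 0.999, -0.043, 0.001]
contact_force: [-7.7, -1.0, 22.2]
width: 0.0201
```

Call:
carry_out(moves=[60, 0, 0, 0.3, 0, 60, 0, 0, 0, 0, 60, 0, 0, 0, 0, 60, 0, 0, 0, 0, 60, 0, 0, 0, 0, 60, 0, 0, 0, 0, 60, 0, 0, -0.9, 0, 60, 0, 0, -0.9, 0, 60, 0, 0, -0.8, 0, 60, 0, 0, 0, 0])

```text
clock: 11.4
position: [0.5445, 0.0812, 0.0645]
ee_rot: [0.0, 0.999, -0.043, -0.002]
contact_force: [-0.8, -0.1, -0.3]
width: 0.0512
```

Call:
carry_out(moves=[0, 0, 0, 0, 0, 0, 0, 0, 0, 0, 0, 0, 0, 0, 0, 0, 0, 0, 0, 0, 0, 0, 0, 0, 0, 0, 0, 0, 0, 0, 0, 0, 0, 0, 0, 0, 0, 0, 0, 0, 0, 0, 0, 0, 0, 0, 0, 0, 0, 0], squeeze=70)

```text
clock: 12.4
position: [0.5463, 0.0812, 0.0667]
ee_rot: [0.0, 0.999, -0.043, 0.0]
contact_force: [0.9, -0.8, 3.3]
width: 0.021
```

Call:
carry_out(moves=[0, 0, 0, 0.5, 0, 0, 0, 0, 1, 0, 0, 0, 0, 1.2, 0, 0, 0, 0, 1.2, 0, 0, 0, 0, 1.2, 0, 0, 0, 0, 1.2, 0, 0, 0, 0, 1.2, 0, 0, 0, 0, 1, 0, 0, 0, 0, 0.5, 0, 0, 0, 0, 0, 0])

```text
clock: 13.4
position: [0.5464, 0.0813, 0.1572]
ee_rot: [-0.0, 0.999, -0.043, 0.001]
contact_force: [-1.0, -0.3, -2.9]
width: 0.0211
```

Call:
carry_out(moves=[0, 0, 0, 0, 0.145, 0, 0, 0, 0, 0.145, 0, 0, 0, 0, 0.145, 0, 0, 0, 0, 0.145, 0, 0, 0, 0, 0.145, 0, 0, 0, 0, 0.145, 0, 0, 0, 0, 0.145, 0, 0, 0, 0, 0.145, 0, 0, 0, 0, 0.145, 0, 0, 0, 0, 0.145])

```text
clock: 14.4
position: [0.5453, 0.0812, 0.1555]
ee_rot: [-0.001, 0.774, 0.633, -0.001]
contact_force: [0.1, -0.5, -2.4]
width: 0.0213
```

Call:
carry_out(moves=[0, 0, 0, 0, 0.145, 0, 0, 0, 0, 0.145, 0, 0, 0, 0, 0.145, 0, 0, 0, 0, 0.145, 0, 0, 0, 0, 0.145, 0, 0, 0, 0, 0.145, 0, 0, 0, 0, 0.145, 0, 0, 0, 0, 0.145, 0, 0, 0, 0, 0.145, 0, 0, 0, 0, 0.145])

```text
clock: 15.4
position: [0.5453, 0.0812, 0.1555]
ee_rot: [-0.001, 0.16, 0.987, -0.0]
contact_force: [-0.9, 0.1, -2.4]
width: 0.0209
```

Call:
carry_out(moves=[0, 0, 0, 0, 0.145, 0, 0, 0, 0, 0.0966, 0, 0.48, -0.05, 0, 0, 0, 0.48, -0.05, 0, 0, 0, 0.48, -0.05, 0, 0, 0, 0.48, -0.05, 0, 0, 0, 0.48, -0.05, 0, 0, 0, 0.48, -0.05, 0, 0, 0, 0.48, -0.05, 0, 0, 0, 0.48, -0.05, 0, 0])

```text
clock: 16.4
position: [0.5847, 0.0772, 0.1563]
ee_rot: [-0.0, 0.043, 0.999, 0.0]
contact_force: [0.2, -0.3, -2.2]
width: 0.0206
```

```bash
python3 - <<'E'
from h import *
import json
st=snap("wrist","g4.png",s=1.25);st=manip.get_state();print(st)
json.dump({k:np.array(v).tolist() for k,v in st.items()},open("w3.json","w"))
E
```

```text
{'clock': 16.45, 'qpos': array([ 1.31302661e-02,  3.48442676e-01,  1.59026232e+00, -2.66999706e-05,
        1.20137860e+00, -1.47228919e+00]), 'qd': array([ 0.00088536, -0.00654578,  0.01202271, -0.00049607, -0.0067656 ,
        0.00137007]), 'effort': array([ 4.56824480e-01, -4.68693459e+01, -2.27082932e+01,  4.38339903e-02,
        4.37406097e-01, -1.66617741e-03]), 'position': array([0.58578656, 0.07708888, 0.15634597]), 'ee_rot': array([7.54046966e-04, 4.26706521e-02, 9.99088908e-01, 2.96612662e-05]), 'contact_force': array([ 1.83999608, -0.91614075, -2.51526377]), 'moment': array([-0.01606876, -0.08878311, -0.01327374]), 'width': 0.020800849188373095}
```

View pics/g4.png

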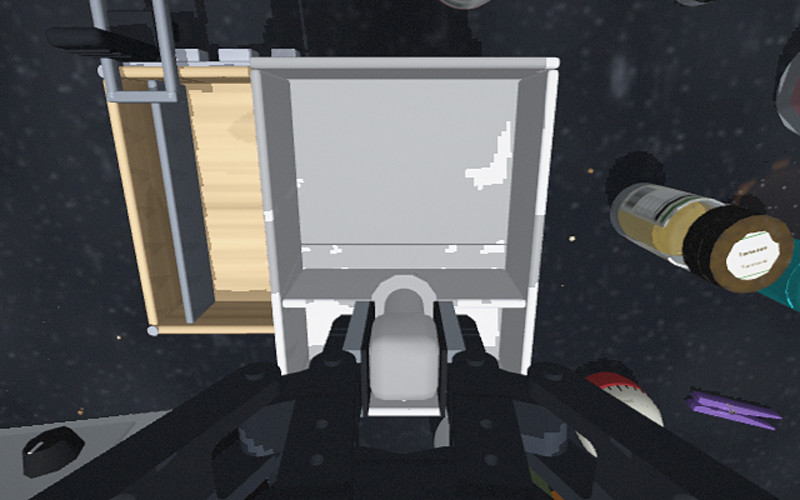

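The tray is turned, with its wide pocket at the front. Its front rim corners are at (250,58) and (558,58), and the organiser's right corners are at (104,72) and (152,331).

```bash
cat > w3.py <<'E'
from h import *
import json
np.set_printoptions(precision=4,suppress=True)
st=json.load(open("w3.json"));W=cam("wrist",st)
P=[.56,.0268,-.0855]
def inv(p,w): c,s=np.cos(p[2]),np.sin(p[2]); d=w[:2]-np.array(p[:2]); return np.array([c*d[0]+s*d[1],-s*d[0]+c*d[1]])
for n,u,v,z in [("tF R",250,58,.139),("tF L",558,58,.139),("xwall R",273,303,.139),("xwall L",536,303,.139),("orgFR",104,72,.045),("orgBR",152,331,.045),("FR cross wall end?",258,68,.045)]:
    w=onz(W,(u/1.25,v/1.25),z);print(n,w,inv(P,w))
E
python3 w3.py
```

```text
tF R [0.4886 0.0324 0.139 ] [-0.0716 -0.0006]
tF L [0.4977 0.1387 0.139 ] [-0.0716  0.1062]
xwall R [0.5805 0.0243 0.139 ] [ 0.0206 -0.0007]
xwall L [0.5898 0.1313 0.139 ] [0.0207 0.1067]
orgFR [ 0.4742 -0.0797  0.045 ] [-0.0763 -0.1135]
orgBR [ 0.6331 -0.0938  0.045 ] [ 0.0831 -0.1139]
FR cross wall end? [0.4795 0.0057 0.045 ] [-0.0784 -0.0279]
```

Call:
carry_out(moves=[0, 0.1, 0, -1, 0, 0, 0, 0, -1, 0, 0, 0, 0, -1, 0, 0, 0, 0, -1, 0, 0, 0, 0, -0.5, 0, 0, 0, 0, -0.3, 0, 0, 0, 0, -0.3, 0, 0, 0, 0, -0.3, 0, 0, 0, 0, 0, 0, 0, 0, 0, 0, 0])

```text
clock: 17.45
position: [0.5855, 0.0772, 0.1026]
ee_rot: [0.0, 0.043, 0.999, 0.0]
contact_force: [0.0, 0.2, -2.9]
width: 0.0211
```

Call:
carry_out(moves=[0, 0, 0, -0.5, 0, 0, 0, 0, -0.5, 0, 0, 0, 0, -0.5, 0, 0, 0, 0, -0.5, 0, 0, 0, 0, -0.5, 0, 0, 0, 0, -0.4, 0, 0, 0, 0, -0.3, 0, 0, 0, 0, -0.2, 0, 0, 0, 0, 0, 0, 0, 0, 0, 0, 0])

```text
clock: 18.45
position: [0.5854, 0.0773, 0.0684]
ee_rot: [0.0, 0.043, 0.999, 0.0]
contact_force: [-0.0, 0.5, -3.2]
width: 0.0208
```

Call:
carry_out(moves=[0, 0, 0, -0.1, 0, 0, 0, 0, -0.1, 0, 0, 0, 0, -0.1, 0, 0, 0, 0, -0.1, 0, 0, 0, 0, 0, 0, 0, 0, 0, 0, 0, 0, 0, 0, 0, 0, 0, 0, 0, 0, 0, 0, 0, 0, 0, 0, 0, 0, 0, 0, 0])

```text
clock: 19.45
position: [0.5856, 0.0773, 0.0667]
ee_rot: [0.001, 0.043, 0.999, 0.0]
contact_force: [-3.9, 0.3, 10.1]
width: 0.0211
```

Call:
carry_out(moves=[60, 0, 0, 0, 0, 60, 0, 0, 0, 0, 60, 0, 0, 0, 0, 60, 0, 0, 0, 0, 60, 0, 0, 0, 0, 60, 0, 0, 1, 0, 60, 0, 0, 2, 0, 60, 0, 0, 3, 0, 100, 0, 0, 3, 0, 100, 0, 0, 3, 0])

```text
clock: 20.45
position: [0.5853, 0.0773, 0.1862]
ee_rot: [0.0, 0.043, 0.999, 0.0]
contact_force: [-0.0, 1.2, -1.4]
width: 0.0785
```

Call:
carry_out(moves=[100, -1.3, -1.2, 0, -0.14, 100, -1.3, -1.2, 0, -0.14, 100, -1.3, -1.2, 0, -0.14, 100, -1.3, -1.2, 0, -0.14, 100, -1.3, -1.2, 0, -0.14, 100, -1.3, -1.2, 0, -0.14, 100, -1.3, -1.2, 0, -0.14, 100, -1.3, -1.2, 0, -0.14, 100, -1.3, -1.2, 0, -0.14, 100, -1.3, -1.2, 0, -0.14])

```text
clock: 21.45
position: [0.4549, -0.0432, 0.1851]
ee_rot: [0.001, 0.678, 0.735, 0.0]
contact_force: [0.6, 0.2, -0.1]
width: 0.0855
```

Call:
carry_out(moves=[100, -1.1, -0.75, 0, -0.14, 100, 0, 0, 0, -0.031, 100, 0, 0, 0, 0, 100, 0, 0, 0, 0, 100, 0, 0, 0, 0, 100, 0, 0, 0, 0, 100, 0, 0, 0, 0, 100, 0, 0, 0, 0, 100, 0, 0, 0, 0, 100, 0, 0, 0, 0])

```text
clock: 22.45
position: [0.4443, -0.0502, 0.1843]
ee_rot: [-0.0, 0.737, 0.676, 0.0]
contact_force: [0.2, -0.1, -0.2]
width: 0.0857
```

```bash
python3 - <<'E'
from h import *
import json
st=snap("wrist","g5.png",s=1.25);print(st["position"],st["ee_rot"],st["contact_force"])
json.dump({k:np.array(v).tolist() for k,v in st.items()},open("w4.json","w"))
E
```

```text
[ 0.44429813 -0.05019989  0.18428804] [-5.35402438e-06  7.36600094e-01  6.76328546e-01  2.32966129e-06] [ 0.24340185 -0.0990731  -0.21582754]
```

View pics/g5.png

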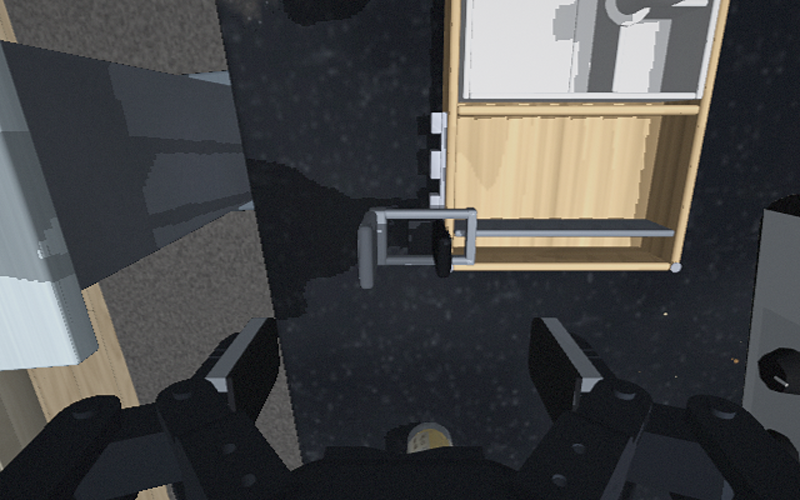

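Front ear top outer edge is at about x=359, rows 228–288. Rear ear top outer edge is at about x=451, rows 235–277.

```bash
python3 - <<'E'
from h import *
import json
np.set_printoptions(precision=4,suppress=True)
st=json.load(open("w4.json"));W=cam("wrist",st)
for u,v,z in [(359,228,.1),(360,288,.1),(451,235,.1),(451,276,.1),(676,267,.045),(453,267,.045)]: print(u,v,onz(W,(u/1.25,v/1.25),z))
E
```

```text
359 228 [ 0.4209 -0.0327  0.1   ]
360 288 [ 0.4174 -0.0679  0.1   ]
451 235 [ 0.4711 -0.041   0.1   ]
451 276 [ 0.4697 -0.0651  0.1   ]
676 267 [ 0.6321 -0.0931  0.045 ]
453 267 [ 0.4763 -0.0796  0.045 ]
```

Call:
carry_out(moves=[100, -0.25, -0.1, -2, 0, 100, 0, 0, -2, 0, 100, 0, 0, -2, 0, 100, 0, 0, -1.5, 0, 100, 0, 0, -1.5, 0, 100, 0, 0, -1, 0, 100, 0, 0, -1, 0, 100, 0, 0, -1, 0, 100, 0, 0, 0, 0, 100, 0, 0, 0, 0], squeeze=25)

```text
clock: 23.5
position: [0.4419, -0.0513, 0.0643]
ee_rot: [0.0, 0.737, 0.676, 0.0]
contact_force: [0.1, 0.2, -1.1]
width: 0.0852
```

Call:
carry_out(moves=[70, 0, 0, 0, 0, 60, 0, 0, 0, 0, 50, 0, 0, 0, 0, 40, 0, 0, 0, 0, 30, 0, 0, 0, 0, 30, 0, 0, 0, 0, 30, 0, 0, 0, 0, 30, 0, 0, 0, 0, 30, 0, 0, 0, 0, 30, 0, 0, 0, 0])

```text
clock: 24.5
position: [0.44, -0.0511, 0.0653]
ee_rot: [-0.001, 0.736, 0.677, -0.001]
contact_force: [-5.1, 0.3, 10.7]
width: 0.0426
```

Call:
carry_out(moves=[30, -0.15, 0, 0.1, 0, 30, 0, 0, 0, 0, 30, 0.03, 0.4, 0, 0, 30, 0.03, 0.4, 0, 0, 30, 0.04, 0.4, 0, 0, 30, 0.03, 0.4, 0, 0, 30, 0.04, 0.4, 0, 0, 30, 0.03, 0.4, 0, 0, 30, 0.04, 0.4, 0, 0, 30, 0.03, 0.4, 0, 0])

```text
clock: 25.5
position: [0.4428, -0.0188, 0.0653]
ee_rot: [-0.0, 0.737, 0.676, -0.0]
contact_force: [-1.8, -2.1, 3.0]
width: 0.0425
```

Call:
carry_out(moves=[30, 0.03, 0.4, 0, 0, 30, 0.04, 0.4, 0, 0, 30, 0.03, 0.4, 0, 0, 30, 0.04, 0.4, 0, 0, 30, 0.03, 0.4, 0, 0, 30, 0.04, 0.4, 0, 0, 30, 0.03, 0.4, 0, 0, 30, 0, 0, 0, 0, 30, 0, 0, 0, 0, 30, 0, 0, 0, 0])

```text
clock: 26.5
position: [0.4451, 0.0093, 0.0653]
ee_rot: [-0.001, 0.737, 0.676, 0.0]
contact_force: [-3.2, 1.6, 5.1]
width: 0.0423
```

Call:
carry_out(moves=[55, 0, 0, 0, 0, 65, 0, 0, 0, 0, 80, 0, 0, 0, 0, 100, 0, 0, 0, 0, 100, 0, 0, 0, 0, 100, 0, 0, 0, 0, 100, 0, 0, 0, 0, 100, 0, 0, 0, 0, 100, 0, 0, 0, 0, 100, 0, 0, 0, 0])

```text
clock: 27.5
position: [0.4454, 0.0088, 0.0653]
ee_rot: [0.0, 0.737, 0.676, 0.0]
contact_force: [-1.1, -0.2, -0.2]
width: 0.0858
```

Call:
carry_out(moves=[100, 0, 0, 1, 0, 100, 0, 0, 2, 0, 100, 0, 0, 3, 0, 100, 0, 0, 3, 0, 100, 0, 0, 3, 0, 100, 0, -1, 3, 0, 100, 0, -1, 2, 0, 100, 0, 0, 0, 0, 100, 0, 0, 0, 0, 100, 0, 0, 0, 0])

```text
clock: 28.5
position: [0.4444, -0.0107, 0.2342]
ee_rot: [-0.001, 0.737, 0.676, -0.001]
contact_force: [-0.1, -0.3, -0.0]
width: 0.0858
```

```bash
python3 - <<'E'
from h import *
import json
st=snap("wrist","g6.png",s=1.25);print(st["position"],st["ee_rot"],st["contact_force"])
json.dump({k:np.array(v).tolist() for k,v in st.items()},open("w5.json","w"))
snap("scene");snap("side")
E
```

```text
[ 0.44435318 -0.0107478   0.2342102 ] [-1.08803174e-03  7.36631726e-01  6.76292940e-01 -6.12489887e-04] [-0.10710346 -0.33332702 -0.00503601]
```

View pics/g6.png

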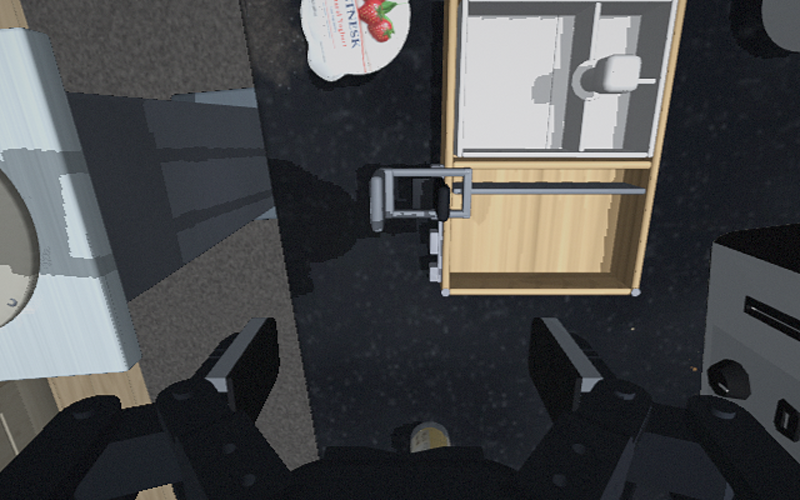

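The insert is seated with its wide pocket at the front. The partition has moved, with the ears' outer edges at x=371 and about 451, and the partition top's rear end at (645,191).

```bash
python3 - <<'E'
from h import *
import json
np.set_printoptions(precision=4,suppress=True)
st=json.load(open("w5.json"));W=cam("wrist",st)
P=[.5615,.0268,-.0855]
def inv(p,w): c,s=np.cos(p[2]),np.sin(p[2]); d=w[:2]-np.array(p[:2]); return np.array([c*d[0]+s*d[1],-s*d[0]+c*d[1]])
for u,v,z in [(371,205,.1),(451,205,.1),(645,191,.044),(480,187,.044),(636,292,.045),(446,292,.045),(455,2,.049),(652,155,.049),(457,155,.049)]:
  w=onz(W,(u/1.25,v/1.25),z);print(u,v,w,inv(P,w))
S=cam("scene");D=cam("side")
im=[]
for n,c in(("scene",S),("side",D)):
    uv=proj(c,(.5,.3,.05));print(n,uv)
a=cv2.imread("pics/raw_scene.png")[120:300,230:390];b=cv2.imread("pics/raw_side.png")[150:330,230:390]
cv2.imwrite("pics/c7.png",cv2.resize(np.hstack([a,b]),(800,450),interpolation=2))
im=cv2.imread("pics/raw_wrist.png")[120:190,285:390]; cv2.imwrite("pics/c6.png",cv2.resize(im,None,fx=6,fy=6,interpolation=2))
E
```

```text
371 205 [0.4239 0.0097 0.1   ] [-0.1356 -0.0288]
451 205 [0.4765 0.0051 0.1   ] [-0.0828 -0.0288]
645 191 [ 0.634  -0.0082  0.044 ] [ 0.0752 -0.0286]
480 187 [0.5052 0.0061 0.044 ] [-0.0544 -0.0255]
636 292 [ 0.6322 -0.0933  0.045 ] [ 0.0807 -0.1136]
446 292 [ 0.4735 -0.0797  0.045 ] [-0.0786 -0.1136]
455 2 [0.4917 0.1358 0.049 ] [-0.0788  0.1026]
652 155 [0.6345 0.02   0.049 ] [ 0.0733 -0.0005]
457 155 [0.4879 0.0326 0.049 ] [-0.0738 -0.0005]
scene [285.1451 163.8998]
side [305.9902 269.9144]
```

View pics/c7.png

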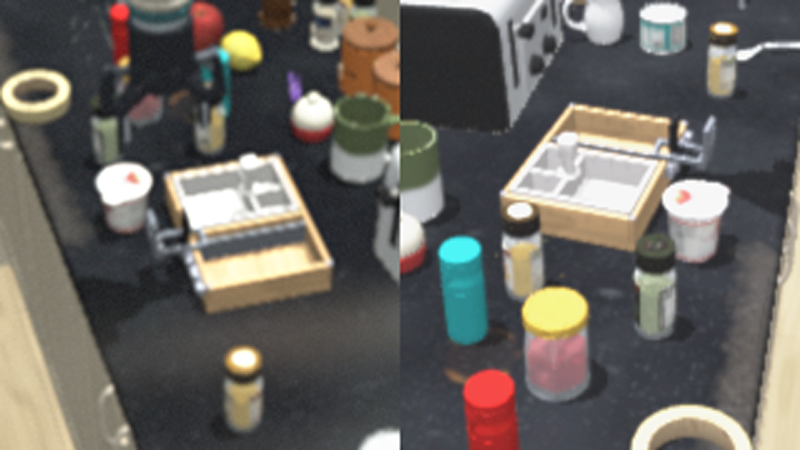

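The ears' outer spread is 52.8 mm (let go, in a notch) and the partition sits at y=−28.6 mm (−29 expected), so the last notch has snapped in. Next is a fresh look at the jam jar and the left-hand jars.

Call:
carry_out(moves=[100, 0.63, 2.76, 0.4, -0.131, 100, 0.63, 2.76, 0.4, -0.131, 100, 0.63, 2.76, 0.4, -0.131, 100, 0.63, 2.76, 0.4, -0.131, 100, 0.63, 2.76, 0.4, -0.131, 100, 0.63, 2.76, 0.4, -0.131, 100, 0.63, 2.76, 0.4, -0.131, 100, 0.63, 2.76, 0.4, -0.131, 100, 0.63, 2.76, 0.4, -0.131, 100, 0.63, 2.76, 0.4, -0.131])

```text
clock: 29.65
position: [0.5081, 0.2661, 0.2744]
ee_rot: [0.0, 0.996, 0.085, -0.001]
contact_force: [-0.1, 0.3, -0.0]
width: 0.0855
```

Call:
carry_out(moves=[100, 0.63, 2.76, 0.4, -0.131, 100, 0.63, 2.76, 0.4, -0.13, 100, 0, 0, 0, 0, 100, 0, 0, 0, 0, 100, 0, 0, 0, 0, 100, 0, 0, 0, 0, 100, 0, 0, 0, 0, 100, 0, 0, 0, 0, 100, 0, 0, 0, 0, 100, 0, 0, 0, 0])

```text
clock: 30.65
position: [0.521, 0.3198, 0.2835]
ee_rot: [0.0, 0.999, -0.043, 0.0]
contact_force: [0.4, -0.6, 0.1]
width: 0.0855
```

```bash
python3 - <<'E'
from h import *
import json
st=snap("wrist","g8.png",s=1.25);print(st["position"],st["ee_rot"],st["contact_force"])
json.dump({k:np.array(v).tolist() for k,v in st.items()},open("w6.json","w"))
E
```

```text
[0.52100504 0.31975745 0.28346293] [ 7.84367910e-06  9.99079538e-01 -4.28960583e-02  7.54324892e-05] [ 0.44785724 -0.56198382  0.07484415]
```

View pics/g8.png

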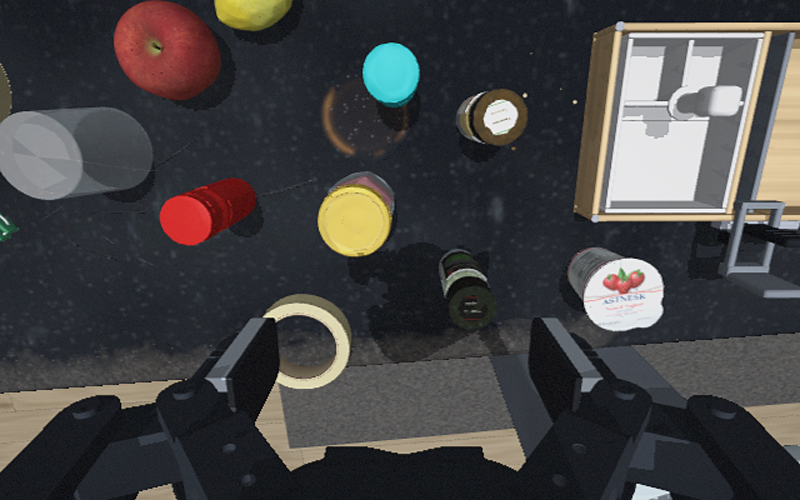

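Jam lid centre is (356,219). The spice lids are at (499,118) and (470,303), with the turquoise look-alike at (391,70).

```bash
python3 - <<'E'
from h import *
import json
np.set_printoptions(precision=4,suppress=True)
st=json.load(open("w6.json"));W=cam("wrist",st)
for n,u,v,z in [("jam",356,219,.086),("SLb",499,118,.105),("SLf",470,303,.105),("turq",391,70,.1),("orgFL",589,213,.045),("tape",310,340,.025)]: print(n,onz(W,(u/1.25,v/1.25),z)+[.0017,0,0])
P=[.5615,.0268,-.0855]
c,s=np.cos(P[2]),np.sin(P[2])
for n,x,y in [("jam",-.032,.0525),("s1",.053,-.071),("s2",.004,-.071),("s3",-.045,-.071),("orgFLdot",-.0795,.1135)]: print(n,P[0]+c*x-s*y,P[1]+s*x+c*y)
im=cv2.imread("pics/raw_wrist.png")[125:215,240:330];cv2.imwrite("pics/jam.png",cv2.resize(im,(600,600),interpolation=2))
E
```

```text
jam [0.5201 0.3593 0.086 ]
SLb [0.5895 0.2451 0.105 ]
SLf [0.4462 0.2721 0.105 ]
turq [0.6289 0.3198 0.1   ]
orgFL [0.4984 0.1523 0.045 ]
tape [0.3816 0.431  0.025 ]
jam 0.5341001757822053 0.0818408905526968
s1 0.6082432898015637 -0.04846662513044557
s2 0.5594222818469802 -0.044282227647117325
s3 0.5106012738923965 -0.040097830163789074
orgFLdot 0.4919828363667012 0.14667436740346604
```

View pics/jam.png

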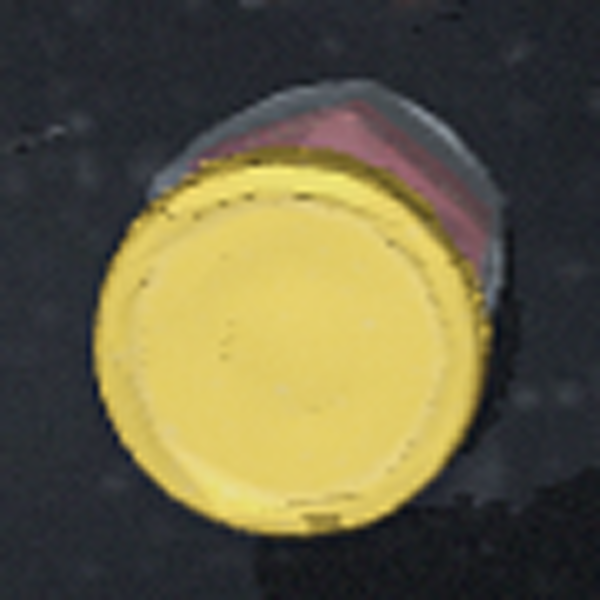

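The jam jar is hexagonal, with edges at about −20°, +39° and +99° in the image. Face normals therefore need a jaw turn of about −0.165 rad, so I'll grasp it that way.

Call:
carry_out(moves=[100, 0, 0.4, -2, -0.02, 100, 0, 0.4, -2, -0.02, 100, 0, 0.4, -2, -0.02, 100, 0, 0.4, -2, -0.02, 100, 0, 0.4, -2, -0.02, 100, 0, 0.4, -2, -0.02, 100, 0, 0.4, -2, -0.02, 100, 0, 0.4, -2, -0.025, 100, -0.1, 0.4, -2, 0, 100, 0, 0.35, -2, 0], squeeze=45)

```text
clock: 31.7
position: [0.52, 0.3597, 0.0826]
ee_rot: [-0.0, 0.992, -0.125, 0.0]
contact_force: [-0.3, -0.1, -0.3]
width: 0.0853
```

Call:
carry_out(moves=[100, 0, 0, -1.1, 0, 100, 0, 0, -1.1, 0, 100, 0, 0, -1.1, 0, 100, 0, 0, 0, 0, 60, 0, 0, 0, 0, 50, 0, 0, 0, 0, 50, 0, 0, 0, 0, 50, 0, 0, 0, 0, 50, 0, 0, 0, 0, 50, 0, 0, 0, 0])

```text
clock: 32.7
position: [0.5207, 0.3598, 0.0514]
ee_rot: [-0.001, 0.992, -0.125, 0.001]
contact_force: [0.4, 0.2, 5.9]
width: 0.0592
```

Call:
carry_out(moves=[50, 0, 0, 0.5, 0, 50, 0, 0, 1, 0, 50, 0, 0, 1.5, 0, 50, 0, 0, 1.5, 0, 50, 0, 0, 1.5, 0, 50, 0, 0, 1.5, 0, 50, 0, 0, 1.5, 0, 50, 0, 0, 1.5, 0, 50, 0, 0, 1, 0, 50, 0, 0, 0, 0])

```text
clock: 33.7
position: [0.5207, 0.3598, 0.1669]
ee_rot: [-0.001, 0.992, -0.125, 0.001]
contact_force: [-0.8, 0.2, -1.4]
width: 0.0593
```

Call:
carry_out(moves=[50, 0.1, -1, 0, 0, 50, 0.15, -2, 0, 0.015, 50, 0.15, -2.5, 0, 0.03, 50, 0.15, -2.7, 0, 0.03, 50, 0.15, -2.7, 0, 0.03, 50, 0.15, -2.7, 0, 0.03, 50, 0.15, -2.7, 0, 0.03, 50, 0.15, -2.7, 0, 0, 50, 0.15, -2.7, 0, 0, 50, 0.15, -2.7, 0, 0])

```text
clock: 34.7
position: [0.5333, 0.1135, 0.1642]
ee_rot: [0.0, 0.999, -0.043, -0.001]
contact_force: [-0.1, -0.1, -2.4]
width: 0.0594
```

Call:
carry_out(moves=[50, 0, -2, 0, 0, 50, 0.05, -1.4, 0, 0, 50, 0, 0, -1, 0, 50, 0, 0, -1, 0, 50, 0, 0, -1, 0, 50, 0, 0, -1, 0, 50, 0, 0, -0.5, 0, 50, 0, 0, 0, 0, 50, 0, 0, 0, 0, 50, 0, 0, 0, 0])

```text
clock: 35.7
position: [0.5355, 0.0816, 0.1208]
ee_rot: [-0.0, 0.999, -0.043, 0.001]
contact_force: [-0.3, -0.7, -3.4]
width: 0.0596
```

```bash
python3 - <<'E'
from h import *
st=snap("side");snap("scene");st=snap("wrist");print(st["position"],st["ee_rot"],st["contact_force"],st["width"])
a=cv2.imread("pics/raw_scene.png")[140:260,290:390];b=cv2.imread("pics/raw_side.png")[140:260,240:390];c=cv2.imread("pics/raw_wrist.png")
cv2.imwrite("pics/p1.png",np.vstack([np.hstack([cv2.resize(a,(300,360),interpolation=2),cv2.resize(b,(450,360),interpolation=2)]),cv2.resize(c[:,:],(750,469))[:240]]))
E
```

```text
[0.53540914 0.08150972 0.12085955] [-2.89336542e-06  9.99085868e-01 -4.27442867e-02  5.94452112e-04] [ 0.09708192 -0.29645641 -1.81354846] 0.05933365548793719
```

View pics/p1.png

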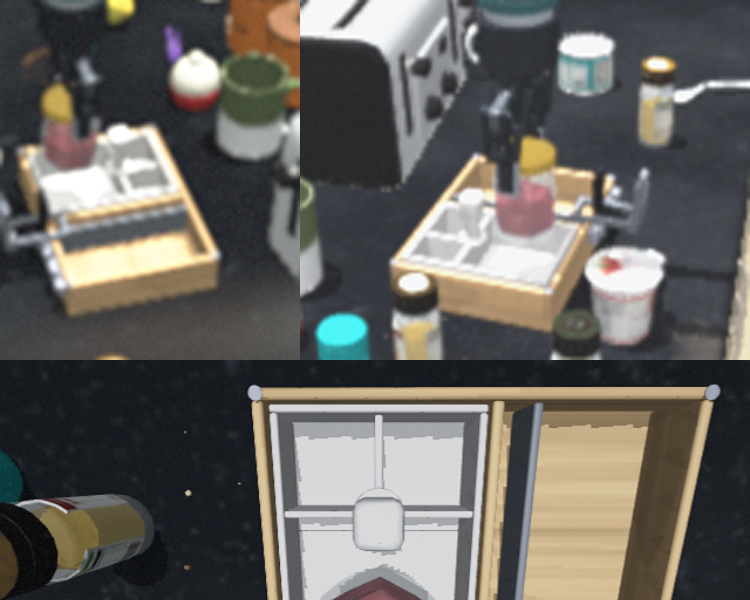

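The jam jar is over the pocket's middle with its vertex just clear of the grip block, so I'll lower it.

Call:
carry_out(moves=[50, 0, 0, -0.8, 0, 50, 0, 0, -0.8, 0, 50, 0, 0, -0.8, 0, 50, 0, 0, -0.8, 0, 50, 0, 0, -0.8, 0, 50, 0, 0, -0.6, 0, 50, 0, 0, -0.5, 0, 50, 0, 0, -0.4, 0, 50, 0, 0, -0.3, 0, 50, 0, 0, 0, 0])

```text
clock: 36.85
position: [0.5348, 0.0815, 0.062]
ee_rot: [0.0, 0.999, -0.043, -0.0]
contact_force: [0.1, -0.4, -2.9]
width: 0.0595
```

Call:
carry_out(moves=[50, 0, 0, -0.1, 0, 50, 0, 0, -0.1, 0, 50, 0, 0, -0.1, 0, 50, 0, 0, -0.1, 0, 50, 0, 0, 0, 0, 50, 0, 0, 0, 0, 50, 0, 0, 0, 0, 50, 0, 0, 0, 0, 50, 0, 0, 0, 0, 50, 0, 0, 0, 0])

```text
clock: 37.85
position: [0.5354, 0.0815, 0.0594]
ee_rot: [0.0, 0.999, -0.043, 0.001]
contact_force: [-1.3, 0.3, 6.4]
width: 0.0595
```

Call:
carry_out(moves=[90, 0, 0, 0.1, 0, 90, 0, 0, 0, 0, 90, 0, 0, 0, 0, 90, 0, 0, 0, 0, 90, 0, 0, 0.5, 0, 90, 0, 0, 1.5, 0, 90, 0, 0, 3, 0, 90, 0, 0, 3, 0, 90, 0, 0, 3, 0, 90, 0, 0, 3, 0])

```text
clock: 38.85
position: [0.5348, 0.0814, 0.2009]
ee_rot: [0.0, 0.999, -0.043, 0.0]
contact_force: [0.3, -0.5, -0.4]
width: 0.077
```

Call:
carry_out(moves=[90, 0.6, 1.8, 0, 0, 90, 0.6, 1.8, 0, 0, 90, 0.6, 1.8, 0, 0, 90, 0.6, 1.8, 0, 0, 90, 0.6, 1.8, 0, 0, 90, 0.6, 1.8, 0, 0, 90, 0.6, 1.8, 0, 0, 90, 0.6, 1.8, 0, 0, 90, 0.6, 1.9, -1, 0, 90, 0, 0, -1, 0])

```text
clock: 39.85
position: [0.5899, 0.2474, 0.1784]
ee_rot: [-0.001, 0.999, -0.042, 0.0]
contact_force: [-0.4, -0.5, -0.8]
width: 0.0769
```

Call:
carry_out(moves=[90, 0, 0, -2, 0, 90, 0, 0, -2, 0, 90, 0, 0, -2, 0, 90, 0, 0, -2, 0, 90, 0, 0, -1.5, 0, 90, 0, 0, -1.5, 0, 90, 0, 0, -1, 0, 90, 0, 0, -0.5, 0, 90, 0, 0, 0, 0, 90, 0, 0, 0, 0])

```text
clock: 40.85
position: [0.5894, 0.2445, 0.0547]
ee_rot: [-0.0, 0.999, -0.043, 0.0]
contact_force: [0.7, 0.3, 0.6]
width: 0.0768
```

Call:
carry_out(moves=[60, 0, 0, 0, 0, 50, 0, 0, 0, 0, 40, 0, 0, 0, 0, 30, 0, 0, 0, 0, 30, 0, 0, 0, 0, 30, 0, 0, 0, 0, 30, 0, 0, 0, 0, 30, 0, 0, 0, 0, 30, 0, 0, 0, 0, 30, 0, 0, 0, 0], squeeze=35)

```text
clock: 41.85
position: [0.5894, 0.2445, 0.0551]
ee_rot: [-0.0, 0.999, -0.043, 0.001]
contact_force: [-0.9, -0.4, 5.5]
width: 0.0405
```

```bash
python3 - <<'E'
from h import *
import json
np.set_printoptions(precision=3,suppress=True)
S=cam("scene");D=cam("side")
p=tri([(S,np.array((481,283))/1.25),(D,np.array((327,250))/1.25)]);print(p,proj(S,p)*1.25,proj(D,p)*1.25)
W=cam("wrist",json.load(open("w5.json")))
for z in(.0,.05,.1,.15,.2):print(z,onz(W,(700/1.25,400/1.25),z),onz(W,(712/1.25,240/1.25),z),onz(cam("wrist",json.load(open("w2.json"))),(470/1.25,33/1.25),z))
for z in (0,.03): print(onz(D,np.array((327,250))/1.25,z),onz(S,np.array((481,283))/1.25,z))
E
```

```text
[ 0.746 -0.075 -0.001] [486.492 278.755] [332.738 253.382]
0.0 [ 0.73  -0.241  0.   ] [ 0.723 -0.069  0.   ] [ 0.715 -0.073  0.   ]
0.05 [ 0.693 -0.201  0.05 ] [ 0.686 -0.052  0.05 ] [ 0.707 -0.065  0.05 ]
0.1 [ 0.656 -0.161  0.1  ] [ 0.65  -0.034  0.1  ] [ 0.699 -0.057  0.1  ]
0.15 [ 0.619 -0.121  0.15 ] [ 0.614 -0.017  0.15 ] [ 0.691 -0.049  0.15 ]
0.2 [ 0.582 -0.081  0.2  ] [ 0.578 -0.     0.2  ] [ 0.683 -0.041  0.2  ]
[ 0.768 -0.088  0.   ] [ 0.725 -0.086  0.   ]
[ 0.747 -0.039  0.03 ] [ 0.709 -0.114  0.03 ]
```

Gripped at 40.5 mm. I'll carry it with the tool flipped half round, so the camera side stays away from the toaster.

Call:
carry_out(moves=[30, 0, 0, 0.5, 0, 30, 0, 0, 1, 0, 30, 0, 0, 1.5, 0, 30, 0, 0, 1.5, 0, 30, 0, 0, 1.5, 0, 30, 0, 0, 1.5, 0, 30, 0, 0, 1.5, 0, 30, 0, 0, 1.5, 0, 30, 0, 0, 1.5, 0, 30, 0, 0, 0.5, 0])

```text
clock: 42.85
position: [0.5898, 0.2448, 0.1813]
ee_rot: [-0.0, 0.999, -0.043, 0.001]
contact_force: [0.1, 0.2, -0.8]
width: 0.0402
```

Call:
carry_out(moves=[30, 0.09, -1.4, 0, 0.145, 30, 0.09, -1.4, 0, 0.145, 30, 0.09, -1.4, 0, 0.145, 30, 0.09, -1.4, 0, 0.145, 30, 0.09, -1.4, 0, 0.145, 30, 0.09, -1.4, 0, 0.145, 30, 0.09, -1.4, 0, 0.145, 30, 0.09, -1.4, 0, 0.145, 30, 0.09, -1.4, 0, 0.145, 30, 0.09, -1.4, 0, 0.145])

```text
clock: 43.85
position: [0.5976, 0.1039, 0.1788]
ee_rot: [-0.0, 0.774, 0.633, -0.0]
contact_force: [-0.2, -0.2, -1.8]
width: 0.04
```

Call:
carry_out(moves=[30, 0.09, -1.4, 0, 0.145, 30, 0.09, -1.4, 0, 0.145, 30, 0.09, -1.4, 0, 0.145, 30, 0.09, -1.4, 0, 0.145, 30, 0.09, -1.4, 0, 0.145, 30, 0.09, -1.4, 0, 0.145, 30, 0.09, -1.4, 0, 0.145, 30, 0.09, -1.4, 0, 0.145, 30, 0.09, -1.4, 0, 0.145, 30, 0.09, -1.4, 0, 0.145])

```text
clock: 44.85
position: [0.6066, -0.036, 0.1788]
ee_rot: [-0.001, 0.16, 0.987, 0.0]
contact_force: [0.1, 0.3, -1.1]
width: 0.04
```

Call:
carry_out(moves=[30, 0, -1.3, 0, 0.145, 30, 0, 0, 0, 0.0966, 30, 0, 0, 0, 0, 30, 0, 0, -1.5, 0, 30, 0, 0, -1.5, 0, 30, 0, 0, -1, 0, 30, 0, 0, 0, 0, 30, 0, 0, 0, 0, 30, 0, 0, 0, 0, 30, 0, 0, 0, 0])

```text
clock: 45.85
position: [0.6075, -0.0486, 0.1401]
ee_rot: [0.001, 0.043, 0.999, -0.0]
contact_force: [-0.2, -0.5, -0.0]
width: 0.0403
```

Call:
carry_out(moves=[30, 0, 0, -1, 0, 30, 0, 0, -1, 0, 30, 0, 0, -1, 0, 30, 0, 0, -1, 0, 30, 0, 0, -1, 0, 30, 0, 0, -1, 0, 30, 0, 0, -0.8, 0, 30, 0, 0, -0.6, 0, 30, 0, 0, -0.3, 0, 30, 0, 0, 0, 0])

```text
clock: 46.85
position: [0.6069, -0.0485, 0.062]
ee_rot: [-0.0, 0.043, 0.999, 0.0]
contact_force: [0.8, 0.8, -0.6]
width: 0.0396
```

Call:
carry_out(moves=[30, 0, 0, -0.1, 0, 30, 0, 0, -0.1, 0, 30, 0, 0, -0.1, 0, 30, 0, 0, -0.1, 0, 30, 0, 0, -0.1, 0, 30, 0, 0, 0, 0, 30, 0, 0, 0, 0, 30, 0, 0, 0, 0, 30, 0, 0, 0, 0, 30, 0, 0, 0, 0])

```text
clock: 47.85
position: [0.6073, -0.0486, 0.0591]
ee_rot: [0.001, 0.043, 0.999, -0.0]
contact_force: [-1.7, 0.2, 7.7]
width: 0.04
```

Call:
carry_out(moves=[75, 0, 0, 0.2, 0, 75, 0, 0, 0, 0, 75, 0, 0, 0, 0, 75, 0, 0, 0, 0, 75, 0, 0, 0.5, 0, 75, 0, 0, 1.5, 0, 75, 0, 0, 3, 0, 75, 0, 0, 3, 0, 90, 0, 0, 3, 0, 90, 0, 0, 3, 0])

```text
clock: 48.85
position: [0.6069, -0.0485, 0.2008]
ee_rot: [0.0, 0.043, 0.999, 0.0]
contact_force: [0.9, 0.3, -0.2]
width: 0.0766
```

Call:
carry_out(moves=[90, -1.5, -1.8, 0, 0, 90, -1.5, -2.1, 0, 0, 90, -1.5, -2.1, 0, 0, 90, -1.5, -2.1, 0, 0, 90, -1.6, -2.1, 0, 0, 90, -1.6, -2.1, 0, 0, 90, -1.6, -2.1, 0, 0, 90, -1.6, -2.1, 0, 0, 90, -1.6, -2.1, 0, 0, 90, -1.6, -2.2, 0, 0])

```text
clock: 49.85
position: [0.4502, -0.2572, 0.1997]
ee_rot: [0.0, 0.043, 0.999, -0.0]
contact_force: [-0.1, -0.1, 1.5]
width: 0.077
```

```bash
python3 - <<'E'
from h import *
np.set_printoptions(precision=4,suppress=True)
st=snap("wrist");W=cam("wrist",st);print(st["position"],st["ee_rot"])
print("predicted SR top px",proj(W,(.4508-.0017*-1,-.261,.105)))
S=cam("scene");snap("scene");print("scene pred",proj(S,(.4508,-.261,.105)))
im=cv2.imread("pics/raw_wrist.png");hsv=cv2.cvtColor(im,cv2.COLOR_BGR2HSV)
m=((hsv[...,1]<50)&(hsv[...,2]>190)).astype(np.uint8);n,l,s,c=cv2.connectedComponentsWithStats(m)
for i in range(1,n):
    if s[i,4]>60: print(s[i],c[i],onz(W,c[i],.105))
E
```

```text
[ 0.4502 -0.2572  0.1997] [ 0.0002  0.0427  0.9991 -0.    ]
predicted SR top px [317.5424 202.7943]
scene pred [326.4991 262.9127]
[  74   19  146  187 2592] [139.9545 106.461 ] [ 0.3744 -0.3741  0.105 ]
[619 135  21   5  68] [627.8824 137.7206] [ 0.424  -0.0429  0.105 ]
[601 142  39  66 404] [615.1559 187.0545] [ 0.4591 -0.0462  0.105 ]
[524 172  65  11 210] [543.119  177.8143] [ 0.4477 -0.0986  0.105 ]
[551 172  21   7 140] [561.0714 175.    ] [ 0.4467 -0.086   0.105 ]
[303 184  30  31 710] [317.5507 199.6254] [ 0.4501 -0.2608  0.105 ]
[580 209  30 114 310] [594.3226 264.7355] [ 0.5209 -0.0524  0.105 ]
[608 219  32 115 876] [626.8322 283.653 ] [ 0.5399 -0.0246  0.105 ]
[136 280  46  36 719] [155.7371 293.2364] [ 0.5164 -0.3958  0.105 ]
```

Call:
carry_out(moves=[90, 0, 0, -2, 0, 90, 0, 0, -2, 0, 90, 0, 0, -2, 0, 90, 0, 0, -2, 0, 90, 0, 0, -2, 0, 90, 0, 0, -2, 0, 90, 0, 0, -1.5, 0, 90, 0, 0, -1, 0, 90, 0, 0, 0, 0, 90, 0, 0, 0, 0])

```text
clock: 50.95
position: [0.4516, -0.2566, 0.0547]
ee_rot: [0.0, 0.043, 0.999, -0.0]
contact_force: [-0.7, 0.2, 0.1]
width: 0.0771
```

Call:
carry_out(moves=[60, 0, 0, 0, 0, 50, 0, 0, 0, 0, 40, 0, 0, 0, 0, 30, 0, 0, 0, 0, 30, 0, 0, 0, 0, 30, 0, 0, 0, 0, 30, 0, 0, 0, 0, 30, 0, 0, 0, 0, 30, 0, 0, 0, 0, 30, 0, 0, 0, 0])

```text
clock: 51.95
position: [0.4514, -0.2569, 0.0549]
ee_rot: [0.001, 0.043, 0.999, -0.0]
contact_force: [0.0, -0.3, 4.9]
width: 0.0403
```

Call:
carry_out(moves=[30, 0, 0, 0.5, 0, 30, 0, 0, 1, 0, 30, 0, 0, 1.5, 0, 30, 0, 0, 1.5, 0, 30, 0, 0, 1.5, 0, 30, 0, 0, 1.5, 0, 30, 0, 0, 1.5, 0, 30, 0, 0, 1.5, 0, 30, 0, 0, 1.5, 0, 30, 0, 0, 0.5, 0])

```text
clock: 52.95
position: [0.4515, -0.2569, 0.1811]
ee_rot: [0.001, 0.043, 0.999, -0.001]
contact_force: [0.0, -0.4, -1.3]
width: 0.0403
```

Call:
carry_out(moves=[30, 0.7, 1.4, 0, 0, 30, 1.1, 2.2, 0, 0, 30, 1.1, 2.2, 0, 0, 30, 1.1, 2.2, 0, 0, 30, 1.1, 2.2, 0, 0, 30, 1.1, 2.2, 0, 0, 30, 1.1, 2.2, 0, 0, 30, 1.1, 2.2, 0, 0, 30, 1.1, 2.2, 0, 0, 30, 1.1, 2.2, 0, 0])

```text
clock: 53.95
position: [0.5568, -0.0435, 0.1788]
ee_rot: [-0.001, 0.043, 0.999, 0.0]
contact_force: [1.1, 0.3, -1.8]
width: 0.0397
```

Call:
carry_out(moves=[30, 0, 0.05, 0, 0, 30, 0, 0, 0, 0, 30, 0, 0, -1.5, 0, 30, 0, 0, -1.5, 0, 30, 0, 0, -1, 0, 30, 0, 0, 0, 0, 30, 0, 0, 0, 0, 30, 0, 0, 0, 0, 30, 0, 0, 0, 0, 30, 0, 0, 0, 0])

```text
clock: 54.95
position: [0.5573, -0.0441, 0.1399]
ee_rot: [0.001, 0.043, 0.999, -0.0]
contact_force: [0.2, 0.2, -0.3]
width: 0.0402
```

```bash
python3 - <<'E'
from h import *
np.set_printoptions(precision=4,suppress=True)
st=snap("wrist","s2.png",s=1.25);print(st["position"],st["ee_rot"],st["width"])
E
```

```text
[ 0.5573 -0.0441  0.1399] [ 0.0005  0.0428  0.9991 -0.    ] 0.04024227367470365
```

Call:
carry_out(moves=[30, 0, 0, -1, 0, 30, 0, 0, -1, 0, 30, 0, 0, -1, 0, 30, 0, 0, -1, 0, 30, 0, 0, -1, 0, 30, 0, 0, -1, 0, 30, 0, 0, -0.8, 0, 30, 0, 0, -0.6, 0, 30, 0, 0, -0.3, 0, 30, 0, 0, 0, 0])

```text
clock: 56.0
position: [0.5569, -0.044, 0.062]
ee_rot: [-0.0, 0.043, 0.999, 0.0]
contact_force: [0.2, 0.3, -1.3]
width: 0.0397
```

Call:
carry_out(moves=[30, 0, 0, -0.1, 0, 30, 0, 0, -0.1, 0, 30, 0, 0, -0.1, 0, 30, 0, 0, -0.1, 0, 30, 0, 0, -0.1, 0, 30, 0, 0, 0, 0, 30, 0, 0, 0, 0, 30, 0, 0, 0, 0, 30, 0, 0, 0, 0, 30, 0, 0, 0, 0])

```text
clock: 57.0
position: [0.5573, -0.0442, 0.0588]
ee_rot: [0.001, 0.043, 0.999, -0.0]
contact_force: [-2.0, -0.0, 7.9]
width: 0.04
```

Call:
carry_out(moves=[75, 0, 0, 0.2, 0, 75, 0, 0, 0, 0, 75, 0, 0, 0, 0, 75, 0, 0, 0, 0, 75, 0, 0, 0.5, 0, 75, 0, 0, 1.5, 0, 75, 0, 0, 3, 0, 75, 0, 0, 3, 0, 90, 0, 0, 3, 0, 90, 0, 0, 3, 0])

```text
clock: 58.0
position: [0.5568, -0.044, 0.2008]
ee_rot: [0.0, 0.043, 0.999, 0.0]
contact_force: [0.1, -0.1, -0.2]
width: 0.0765
```

Call:
carry_out(moves=[90, -0.5, 1.4, 0, 0, 90, -0.8, 2.2, 0, 0, 90, -0.8, 2.2, 0, 0, 90, -0.8, 2.2, 0, 0, 90, -0.8, 2.2, 0, 0, 90, -0.8, 2.2, 0, 0, 90, -0.8, 2.2, 0, 0, 90, -0.8, 2.2, 0, 0, 90, -0.8, 2.2, 0, 0, 90, -0.8, 2.2, 0, 0])

```text
clock: 59.0
position: [0.4787, 0.1691, 0.1987]
ee_rot: [-0.001, 0.043, 0.999, -0.0]
contact_force: [0.3, -0.6, -0.2]
width: 0.077
```

Call:
carry_out(moves=[90, -0.8, 2.2, 0, 0, 90, -0.8, 2.2, 0, 0, 90, -0.8, 2.2, 0, 0, 90, -0.8, 2.2, 0, 0, 90, -0.3, 1.5, 0, 0, 90, 0, 0, 0, 0, 90, 0, 0, 0, 0, 90, 0, 0, 0, 0, 90, 0, 0, 0, 0, 90, 0, 0, 0, 0])

```text
clock: 60.0
position: [0.4453, 0.2703, 0.1993]
ee_rot: [0.0, 0.043, 0.999, -0.0]
contact_force: [0.6, -0.4, 0.0]
width: 0.077
```

```bash
python3 - <<'E'
from h import *
np.set_printoptions(precision=4,suppress=True)
st=snap("wrist");W=cam("wrist",st);print(st["position"],st["ee_rot"])
print(proj(W,(.4455,.2705,.105)))
im=cv2.imread("pics/raw_wrist.png");cv2.imwrite("pics/slf.png",im[100:320,200:440])
g=cv2.medianBlur(cv2.cvtColor(im,cv2.COLOR_BGR2GRAY),3)
print(cv2.HoughCircles(g[100:320,200:440],cv2.HOUGH_GRADIENT,1,40,param1=60,param2=18,minRadius=22,maxRadius=48))
E
```

```text
[0.4453 0.2703 0.1993] [ 0.      0.0434  0.9991 -0.    ]
[322.7908 199.825 ]
[[[122.5  89.5  28.5]]]
```

Call:
carry_out(moves=[90, -0.2, 0, -2, 0, 90, 0, 0, -2, 0, 90, 0, 0, -2, 0, 90, 0, 0, -2, 0, 90, 0, 0, -2, 0, 90, 0, 0, -2, 0, 90, 0, 0, -1.5, 0, 90, 0, 0, -1, 0, 90, 0, 0, 0, 0, 90, 0, 0, 0, 0])

```text
clock: 61.05
position: [0.4434, 0.271, 0.0547]
ee_rot: [0.0, 0.043, 0.999, 0.0]
contact_force: [0.3, 0.5, 0.6]
width: 0.0771
```

Call:
carry_out(moves=[60, 0, 0, 0, 0, 50, 0, 0, 0, 0, 40, 0, 0, 0, 0, 30, 0, 0, 0, 0, 30, 0, 0, 0, 0, 30, 0, 0, 0, 0, 30, 0, 0, 0, 0, 30, 0, 0, 0, 0, 30, 0, 0, 0, 0, 30, 0, 0, 0, 0])

```text
clock: 62.05
position: [0.4435, 0.2711, 0.0551]
ee_rot: [0.001, 0.043, 0.999, 0.0]
contact_force: [0.0, -1.1, 5.8]
width: 0.0399
```

Call:
carry_out(moves=[30, 0, 0, 0.5, 0, 30, 0, 0, 1, 0, 30, 0, 0, 1.5, 0, 30, 0, 0, 1.5, 0, 30, 0, 0, 1.5, 0, 30, 0, 0, 1.5, 0, 30, 0, 0, 1.5, 0, 30, 0, 0, 1.5, 0, 30, 0, 0, 1.5, 0, 30, 0, 0, 0.5, 0])

```text
clock: 63.05
position: [0.4437, 0.2714, 0.1812]
ee_rot: [0.001, 0.043, 0.999, 0.001]
contact_force: [-0.0, 0.2, -1.4]
width: 0.04
```

```bash
python3 - <<'E'
from h import *
st=snap("wrist")
im=cv2.imread("pics/raw_wrist.png");print(st["position"],st["width"])
g=cv2.medianBlur(cv2.cvtColor(im,cv2.COLOR_BGR2GRAY),3)
W=cam("wrist",st);p=st["position"];print(proj(W,(p[0],p[1],p[2]+.0505)))
print(cv2.HoughCircles(g[100:400,200:440],cv2.HOUGH_GRADIENT,1,40,param1=60,param2=18,minRadius=35,maxRadius=80))
E
```

```text
[0.44370284 0.27136426 0.18120945] 0.04000093965760227
[322.27646389 332.49189498]
[[[122.5 199.5  62.9]
  [120.5 125.5  38. ]
  [131.5 242.5  78.3]
  [194.5 233.5  40.5]]]
```

```bash
python3 - <<'E'
from h import *
im0=cv2.imread("pics/raw_wrist.png")
im1=cv2.resize(cv2.imread("pics/s2.png"),(640,400),interpolation=cv2.INTER_AREA)
cv2.imwrite("pics/cmp.png",np.hstack([im1[140:400,200:440],im0[140:400,200:440]]))
for im in(im1,im0):
    g=cv2.medianBlur(cv2.cvtColor(im,cv2.COLOR_BGR2GRAY),3)
    print(cv2.HoughCircles(g[100:400,200:440],cv2.HOUGH_GRADIENT,1,40,param1=60,param2=15,minRadius=50,maxRadius=80))
    e=cv2.Canny(g,40,120)[:,312:333]; print(np.where(e.sum(1)>255*10)[0])
E
```

```text
[[[116.5 190.5  68.4]
  [123.5 236.5  65.7]
  [147.5 156.5  71.7]
  [118.5  54.5  67.3]
  [127.5 113.5  58.4]
  [234.5 103.5  65. ]]]
[ 62  85  88 186 190 197 216 218 222 226 242 271 362]
[[[122.5 199.5  62.9]
  [124.5 157.5  62.9]
  [ 84.5 144.5  77.2]
  [121.5 243.5  77.1]
  [178.5 236.5  56.1]]]
[ 41 183 188 209 214 219 223 237 267 316 320 334 338 362]
```

View pics/cmp.png

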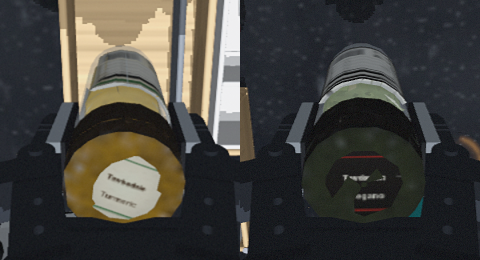

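Both jars sit identically between the pads, so the last one is well gripped too. I'll carry it to the front slot.

Call:
carry_out(moves=[30, 0.4, -1.3, 0, 0, 30, 0.4, -2, 0, 0, 30, 0.4, -2, 0, 0, 30, 0.4, -2, 0, 0, 30, 0.4, -2, 0, 0, 30, 0.4, -2, 0, 0, 30, 0.4, -2, 0, 0, 30, 0.4, -2, 0, 0, 30, 0.4, -2, 0, 0, 30, 0.4, -2, 0, 0])

```text
clock: 64.1
position: [0.4822, 0.0761, 0.1782]
ee_rot: [-0.001, 0.043, 0.999, -0.0]
contact_force: [0.7, 0.3, -1.4]
width: 0.0402
```

Call:
carry_out(moves=[30, 0.4, -2, 0, 0, 30, 0.4, -2, 0, 0, 30, 0.4, -2, 0, 0, 30, 0.4, -2, 0, 0, 30, 0.5, -2, 0, 0, 30, 0.45, -1.85, 0, 0, 30, 0, 0, 0, 0, 30, 0, 0, -1.5, 0, 30, 0, 0, -1.5, 0, 30, 0, 0, -1, 0])

```text
clock: 65.1
position: [0.507, -0.0402, 0.1377]
ee_rot: [-0.002, 0.043, 0.999, 0.0]
contact_force: [0.5, -0.3, -0.5]
width: 0.0403
```

Call:
carry_out(moves=[30, 0, 0, 0, 0, 30, 0, 0, 0, 0, 30, 0, 0, 0, 0, 30, 0, 0, 0, 0, 30, 0, 0, 0, 0, 30, 0, 0, 0, 0, 30, 0, 0, 0, 0, 30, 0, 0, 0, 0, 30, 0, 0, 0, 0, 30, 0, 0, 0, 0])

```text
clock: 66.1
position: [0.5085, -0.0406, 0.1393]
ee_rot: [0.0, 0.043, 0.999, 0.0]
contact_force: [-0.1, 0.1, -0.6]
width: 0.0403
```

Call:
carry_out(moves=[30, 0, 0, -1, 0, 30, 0, 0, -1, 0, 30, 0, 0, -1, 0, 30, 0, 0, -1, 0, 30, 0, 0, -1, 0, 30, 0, 0, -1, 0, 30, 0, 0, -0.8, 0, 30, 0, 0, -0.6, 0, 30, 0, 0, -0.3, 0, 30, 0, 0, 0, 0])

```text
clock: 67.1
position: [0.5083, -0.0405, 0.062]
ee_rot: [-0.0, 0.043, 0.999, 0.0]
contact_force: [0.0, 0.4, -0.5]
width: 0.0401
```

Call:
carry_out(moves=[30, 0, 0, -0.1, 0, 30, 0, 0, -0.1, 0, 30, 0, 0, -0.1, 0, 30, 0, 0, -0.1, 0, 30, 0, 0, -0.1, 0, 30, 0, 0, 0, 0, 30, 0, 0, 0, 0, 30, 0, 0, 0, 0, 30, 0, 0, 0, 0, 30, 0, 0, 0, 0])

```text
clock: 68.1
position: [0.509, -0.0407, 0.0591]
ee_rot: [0.001, 0.043, 0.999, -0.0]
contact_force: [-3.1, -1.0, 10.6]
width: 0.0402
```

Landed at the same height as the other two. I'll release, retreat to a clear height and check numerically, since my picture allowance is used up.

Call:
carry_out(moves=[75, 0, 0, 0.2, 0, 75, 0, 0, 0, 0, 75, 0, 0, 0, 0, 75, 0, 0, 0, 0, 75, 0, 0, 0.5, 0, 75, 0, 0, 1.5, 0, 75, 0, 0, 3, 0, 75, 0, 0, 3, 0, 90, 0, 0, 3, 0, 90, 0, 0, 3, 0])

```text
clock: 69.1
position: [0.5083, -0.0405, 0.2008]
ee_rot: [0.0, 0.043, 0.999, 0.0]
contact_force: [1.0, -0.0, -0.9]
width: 0.0767
```

Call:
carry_out(moves=[90, 0, 0, 2, 0, 90, 0, 0, 2, 0, 90, 0, 0, 2, 0, 90, 0, 0, 2, 0, 90, 0, 0, 2, 0, 90, 0, 0, 2, 0, 90, 0, 0, 2, 0, 90, 0, 0, 2, 0, 90, 0, 0, 0, 0, 90, 0, 0, 0, 0])

```text
clock: 70.1
position: [0.5083, -0.0405, 0.3591]
ee_rot: [0.0, 0.043, 0.999, 0.0]
contact_force: [-0.6, 0.6, -0.8]
width: 0.0767
```

```bash
python3 - <<'E'
from h import *
np.set_printoptions(precision=4,suppress=True)
st=snap("wrist");W=cam("wrist",st);print(st["position"])
P=[.5615,.0268,-.0855]
def inv(p,w): c,s=np.cos(p[2]),np.sin(p[2]); d=w[:2]-np.array(p[:2]); return np.array([c*d[0]+s*d[1],-s*d[0]+c*d[1]])
im=cv2.imread("pics/raw_wrist.png");hsv=cv2.cvtColor(im,cv2.COLOR_BGR2HSV)
m=cv2.inRange(hsv,(20,120,120),(33,255,255));n,l,s,c=cv2.connectedComponentsWithStats(m)
for i in range(1,n):
    if s[i,4]>150: w=onz(W,c[i],.094);print("yellow",s[i],c[i],inv(P,w))
g=cv2.medianBlur(cv2.cvtColor(im,cv2.COLOR_BGR2GRAY),3)
C=cv2.HoughCircles(g,cv2.HOUGH_GRADIENT,1,12,param1=70,param2=14,minRadius=14,maxRadius=28)[0]
for u,v,r in C:
    o=inv(P,onz(W,(u,v),.109))
    if abs(o[0])<.09 and abs(o[1])<.12: print("circ",u,v,r,o)
for o in [(.051,-.071),(.002,-.071),(-.047,-.071)]:
    cc,ss=np.cos(P[2]),np.sin(P[2]); w=(P[0]+cc*o[0]-ss*o[1],P[1]+ss*o[0]+cc*o[1])
    print("pred top/bottom",proj(W,(*w,.109)),proj(W,(*w,.004)))
# black rear ear: dark pixels
S=cam("scene");snap("scene");ims=cv2.imread("pics/raw_scene.png");hs=cv2.cvtColor(ims,cv2.COLOR_BGR2HSV)
m=cv2.inRange(hs,(20,110,110),(33,255,255));n,l,s,c=cv2.connectedComponentsWithStats(m)
w=(.5356,.0817);print("scene jam pred",proj(S,(*w,.094)))
for i in range(1,n):
    if s[i,4]>15: print(s[i],c[i])
for k in [(.6075,-.0486),(.5573,-.0442),(.509,-.0407)]: print("scene pred",proj(S,(*k,.109)),ims[tuple(np.round(proj(S,(*k,.109))).astype(int)[::-1])])
E
```

```text
[ 0.5083 -0.0405  0.3591]
yellow [ 398  143   52   48 1712] [424.1857 167.0415] [-0.0362  0.0521]
yellow [308 184  31  32 437] [322.3867 198.3799] [ 0.0035 -0.0718]
yellow [616 242  24  30 480] [630.5083 258.2479] [0.0864 0.3347]
circ 426.5 171.5 27.4 [-0.0339  0.0508]
circ 323.5 236.5 17.2 [ 0.0486 -0.0705]
circ 322.5 196.5 17.4 [-0.0034 -0.0717]
circ 329.5 149.5 27.4 [-0.06   -0.0635]
circ 348.5 212.5 27.4 [ 0.017 -0.04 ]
circ 315.5 156.5 23.0 [-0.0519 -0.0798]
circ 359.5 134.5 27.4 [-0.0771 -0.0294]
circ 386.5 213.5 23.0 [0.0184 0.0064]
circ 410.5 154.5 23.0 [-0.0541  0.0305]
circ 428.5 212.5 23.0 [0.0171 0.0576]
circ 390.5 194.5 25.2 [-0.0058  0.01  ]
circ 429.5 158.5 26.3 [-0.0494  0.0529]
circ 378.5 150.5 21.8 [-0.0588 -0.0069]
circ 427.5 225.5 26.3 [0.0341 0.0578]
circ 329.5 176.5 21.8 [-0.028  -0.0634]
circ 319.5 142.5 24.0 [-0.0681 -0.0751]
circ 340.5 159.5 18.5 [-0.0483 -0.0507]
circ 312.5 214.5 17.4 [ 0.0196 -0.0839]
circ 439.5 150.5 19.5 [-0.0587  0.0637]
pred top/bottom [323.0843 238.2573] [323.011  210.9082]
pred top/bottom [323.0626 200.7551] [322.9916 180.0337]
pred top/bottom [323.0394 160.6202] [322.9711 147.4298]
scene jam pred [313.9211 187.2886]
[326 134   9  13  74] [330.3108 140.2703]
[304 181  18  15 206] [312.8981 187.8058]
[331 218   5   5  19] [333.     219.4737]
[494 346  14  16  89] [499.1124 354.9775]
scene pred [348.9609 202.7657] [255 255 255]
scene pred [333.7325 205.5471] [255 255 255]
scene pred [318.9919 208.3986] [71 78 79]
```

```bash
python3 -c "
from rig import manip
print(manip.sign_off())"
```

```text
the job is handed in; nothing more can be done
None
```

The job is done and handed in at about 70 s of the 192 s allowed.

- **Insert:** I lifted it out, turned it half round and seated it home with the wide pocket at the front. It bottomed out at the same gripper height as its original seat, and the rim in the later picture agreed. The first lift held only the top few millimetres of the grip, because one of my move calls was refused. I set it back down, gripped it deeper and lifted again.
- **Partition:** I squeezed the latch, slid the partition about 60 mm and let go. The ears measured 52.8 mm over their outer faces, which is the released width. The partition stood at y ≈ −28.6 mm, against −29 for the last notch, so it has snapped in.
- **Jars:** I placed the yellow-lidded jam jar in the wide pocket first. The three spice jars then went in a row in the jar bay, two from the left and one from the right. All four touched down at the expected height.
- **Last checks:** The final checks were by image code only, since all 16 picture views were used.
  - **Jam jar:** its lid was within about 1 pixel of the predicted spot in the scene view.
  - **Rear and middle spice jars:** their tops were where predicted, to a few millimetres.
  - **Front spice jar:** its dark lid gave no clear circle. It is supported only by a dark pixel at the predicted spot and by its normal landing and release.
- **Disagreements:** The wrist camera differed by about 2–6 mm between views, within the play and jaw opening I had. I never saw the jam jar knocked aside.

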